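# Pack the hatch-box samples for the lab courier

### The job

Get the samples ready for the lab courier: first put every used tube stopper that lies on or beside the dark keyed carrier base into the black waste pot. Then lift the clear flap of the hatch box (it falls shut by itself unless it is laid right back), take out every sample case and stack them all on the carrier base, each the way round that its lugs drop fully into the notches below, and close the stack with the teal carrier lid, its lugs in the notches of the top case. Shut the flap again and do not disturb the bottles and the small carton standing nearby.

Things in the scene. Friction and masses are not known exactly. Their poses are not given: they have to be found in the camera images.
- hatch_box: fixed light grey box, 154 mm deep (own x) x 308 mm wide (own y), walls 4 mm; origin under its centre on the table, front towards its -x, inner floor 7 mm up. Front wall 46 mm high at x = -77 mm, rear wall 105 mm high at x = +77 mm, side walls sloping between. The flap closes its whole top
- flap (a joint): angle of the clear flap, rad: 0 shut (slopes 0.36 rad down to the front), grows as it rises about the box's y axis at the top rear edge. 140 g, no spring or catch: let go below about 1.8 it falls shut; past upright it leans back on its stop at 2.15 and stays until it is pulled forward again
- flap_hinge (a point): middle of the flap's hinge line, above the rear wall, 110 mm above the table; axes as hatch_box (x to the rear)
- flap_lip (a point): middle of the teal pull lip on the flap's front edge (moves with the flap): a strip 4 mm thick, 42 mm deep, 278 mm wide. Shut, it is nearly level, juts out 43 mm in front of the front wall with its underside 52 mm above the table, so fingers can go under it from in front; this point is 24 mm in front of that wall, 184 mm from the hinge line
- case_a_mid (a point): loose sample case, pale grey-blue, teal top, white label, 84 mm (own x) x 44 mm (own y) x 40 mm tall, 90 g; this point is its centre, 20 mm above its underside. Top notched like carrier_base's seat, lugs below as on the lid. Starts in the hatch box on its lugs (underside 5.5 mm above the box floor), +x end to the box's rear, about 40 mm of free space to the next case. May be absent
- case_b_mid (a point): loose sample case, pale grey-blue, teal top, white label, 84 mm (own x) x 44 mm (own y) x 40 mm tall, 90 g; this point is its centre, 20 mm above its underside. Top notched like carrier_base's seat, lugs below as on the lid. Starts in the hatch box on its lugs (underside 5.5 mm above the box floor), +x end to the box's rear, about 40 mm of free space to the next case. May be absent
- case_c_mid (a point): loose sample case, pale grey-blue, teal top, white label, 84 mm (own x) x 44 mm (own y) x 40 mm tall, 90 g; this point is its centre, 20 mm above its underside. Top notched like carrier_base's seat, lugs below as on the lid. Starts in the hatch box on its lugs (underside 5.5 mm above the box floor), +x end to the box's rear, about 40 mm of free space to the next case. May be absent
- carrier_base: fixed dark plinth 124 (own x) x 84 x 15 mm, origin under its centre; on it a grey keyed seat 84 x 44 mm, top 22 mm up. Seat and case tops have end notches 7 mm deep, from 27.5 mm off centre outwards: at +x a 14 mm wide central slot, at -x two corner notches beside a 14 mm tongue. Seated cases have centres 42, 82, 122 mm above the origin, x axes along the base's
- lid_grip (a point): centre of the dark grip bar (14 mm along own x, 40 along y, 24 tall) of the loose teal lid, plate 84 x 44 x 10 mm, 70 g; 22 mm above the plate's underside, which seats flat on the top case. Lid and cases have half-round lugs below, 5.5 mm deep, 10 mm wide: one at x = +36 mm, two at x = -36, y = +-14 mm; 2 mm play each way. Stands on its lugs
- stopper_red_mid (a point): loose used tube stopper, red plastic, about 19 mm across and 18 mm tall, 12 g; this point is its centre, 9 mm above its underside. May be absent. z axis up when it stands
- stopper_lilac_mid (a point): loose used tube stopper, lilac plastic, about 19 mm across and 18 mm tall, 12 g; this point is its centre, 9 mm above its underside. May be absent. z axis up when it stands
- stopper_green_mid (a point): loose used tube stopper, green plastic, about 19 mm across and 18 mm tall, 12 g; this point is its centre, 9 mm above its underside. May be absent. z axis up when it stands
- waste_pot: fixed black round open pot, 134 mm high, mouth about 115 mm wide, floor 6 mm up; origin under its centre on the table
- iodine: bystander: brown bottle with a white cap, 36 mm across, 75 mm tall, origin at the centre of its underside; leave it
- probe_cover_box: bystander: small carton 41 x 90 x 45 mm, origin at the centre of its underside; leave it
- eye_rinse: bystander: small white bottle with a blue cap, 32 mm across, 68 mm tall, origin at the centre of its underside; leave it
Not all that is in view belongs to the job. Leave any purple or red look-alike of the part that bears lid_grip alone.

How it is judged (in metres and radians):
On the way, in this order (a step that is already met when the one before it is completed fails the run):
1. every used stopper lies in the waste pot (horizontal distance between each of stopper_red_mid, stopper_lilac_mid, stopper_green_mid and waste_pot below 0.058 m and height (world z) of each of stopper_red_mid, stopper_lilac_mid, stopper_green_mid below 0.085 m), for 0.3 s.
2. the flap of the hatch box is raised (over 0.5 rad) (value of joint flap above 0.5 rad), for 0.1 s.
3. all the sample cases are stacked on the carrier base, lugs in notches (horizontal distance between each of case_a_mid, case_b_mid, case_c_mid and carrier_base below 0.009 m and angle between the x axis of each of case_a_mid, case_b_mid, case_c_mid and the x axis of carrier_base, either way round below 0.14 rad and angle between each of case_a_mid, case_b_mid, case_c_mid's own z axis and vertical below 0.06 rad and (z of case_a_mid in the frame of carrier_base between 0.039 and 0.045 m or z of case_a_mid in the frame of carrier_base between 0.079 and 0.085 m or z of case_a_mid in the frame of carrier_base between 0.119 and 0.125 m) and (z of case_b_mid in the frame of carrier_base between 0.039 and 0.045 m or z of case_b_mid in the frame of carrier_base between 0.079 and 0.085 m or z of case_b_mid in the frame of carrier_base between 0.119 and 0.125 m) and (z of case_c_mid in the frame of carrier_base between 0.039 and 0.045 m or z of case_c_mid in the frame of carrier_base between 0.079 and 0.085 m or z of case_c_mid in the frame of carrier_base between 0.119 and 0.125 m)), for 0.3 s.
At the end, for the whole second after the job is handed in: All stoppers lie in the waste pot; all cases and, on top, the lid sit on the carrier base with lugs in notches (within 9 mm of its centre, 0.14 rad of its x axis, 0.06 rad of level, 3 mm of the seated height); the flap is shut (under 0.06 rad) (all of step 1 and all of step 3 and horizontal distance between lid_grip and carrier_base below 0.009 m and angle between the x axis of lid_grip and the x axis of carrier_base, either way round below 0.14 rad and angle between lid_grip's own z axis and vertical below 0.06 rad and (z of lid_grip in the frame of carrier_base between 0.121 and 0.127 m or z of lid_grip in the frame of carrier_base between 0.161 and 0.167 m) and value of joint flap below 0.06 rad); the robot touches nothing.
It fails at once if a bystander bottle or the carton is moved more than 30 mm or knocked over (distance of any of iodine, probe_cover_box, eye_rinse from where it was at the start of the episode above 0.03 m or angle between any of iodine, probe_cover_box, eye_rinse's own z axis and vertical above 0.6 rad).
Of case_a, case_b, case_c only 2 to 3 are there at a start; the rules pass over those that are not, and their reading is None.
Of stopper_red, stopper_lilac, stopper_green only 2 to 3 are there at a start; the rules pass over those that are not, and their reading is None.
At some moment in a run one of stopper_red, stopper_lilac, stopper_green may be knocked a few centimetres aside while the robot is not near it.
Once in a run the grip may slacken for a moment while it holds something.
It also fails if it takes over 210 s, if anything falls off the work surface, if the arm or the gripper's body presses on something with over 40 N, if the wrist force passes 120 N, or if a joint passes its speed limit or range.

### The arm

A 6-joint arm with a two-finger parallel gripper is mounted at the origin on a cart in front of the work surface, level with it; the furniture and walls round the work are solid. World frame = base frame: x ahead of the robot, y to its left, z up, the work surface at z = 0. Lengths are in m, angles in degrees, forces in N, time in s.
With the tool pointing down it reaches from about 0.4 to 0.825 m from the base axis. Payload 7 kg.
Tool frame: the origin (TCP) lies midway between the tips of the shut fingers; the grasp point (between the pads) lies 19 mm behind it; z points along the fingers, y is the direction in which the jaws open and shut (so a half turn about z gives the same grasp; the last joint's range is limited). The gripper opens to 88 mm and grips with 3 to 60 N. Pads are 19 mm wide; open, the fingers measure 130 mm over their backs; the gripper's body (78 mm by 193 mm) begins 47 mm behind the grasp point.
Start: joints at [80.334, 20.546, 0.682, 0, -70.136, -16.507], TCP at [0.298, 0.606, 0.227] pointing down, gripper open.
Joint ranges: [-176.03, 176.03], [-82.01, 121.73], [-58.28, 71.71], [-173.87, 95.51], [-174.79, -0.11], [-173.66, 173.66]. Speed limits (degrees/s): [136.94, 136.94, 172.46, 180, 180, 180].

### API

Orientations are given as [roll, pitch, yaw] about the fixed x, y, z axes, in that order (R = Rz(yaw) Ry(pitch) Rx(roll)).
In Python, from plant import get_state, capture, get_calibration, close_job, boxes_of, cut_out gives the robot as it stands.
- The arm moves only by the tool apply_moves, never from a script. Its argument "commands" is a list of rows, each an object with "grip": the closure, from 0 (fully open) to 1 (shut); "slide": the shift along the tool's x, y, z in m, a list of three; "roll": the turn about the tool's z in degrees. In form: [{"grip": grip, "slide": [x, y, z], "roll": roll}, ...]. A call has 1 to 5 rows; each row is the pose to reach, as a shift and turn from the pose commanded when the call began, along the tool's axes at that moment; what a row does not reach only later rows make up. A row lasts 1/8 s, in which the tool goes at most 62.5 mm and 10.7 degrees, less where a joint would pass 70% of its speed; a pose out of reach is approached as far as the arm can. A call with a gripper value outside its range is refused whole. The fingers move at their own pace and stop on an object; "grip_force" is the grip in N (left out, the last holds). Time passes only in rows, so rows that repeat a pose let the fingers close. It gives the time, the measured TCP pose, the force and the opening at its end, in the units of the state.
- get_state(): the state, without advancing time (a new reading comes with each control period).
- capture(name): name is "side" or "top" or "wrist"; returns (picture, depth): 384x512x3 uint8, red, green, blue; 384x512 float32, m along the optical axis (not along the pixel's ray), 0 where there is no reading.
- get_calibration(name): a dict with "mtx" (3x3 intrinsics, pixels), "R" (3x3) and "t" (3): a world point X has camera coordinates R X + t. Camera axes: x right, y down, z forward; pixel columns grow to the right and rows downward; lengths in m; the calibration is good to about 2 mm. A picture is of the moment at which its call begins: read the wrist's pose just before it. get_calibration takes no time and is no camera call; for the wrist camera it gives the pose at the moment of the call.
- close_job(): hands the job in, once; it reports no verdict.
Trained networks look in the newest picture that a camera, given by its name, has taken for a name from the list of things; names that differ only in an ending like _2 or _b are one class to them, and where a whole thing is asked for, a point or a joint stands for the part that bears it (a point fixed in the world has none). Each returns a list of dicts, best first, with "score" (0 to 1); they miss things now and then, are a little off and sometimes report something else, mostly with a low value. They report only what shows in the picture. A call takes as long as a camera call. They do not tell look-alikes from the thing itself.
- boxes_of(name, camera): "position" ([x, y, z] in m, in the coordinates of the camera as it stood for that picture, good to about 4 mm: the middle of the surface that is visible of it).
- cut_out(name, camera): "mask" (384x512 bool, what is visible of it).
The state is a dict: "time_s": time; "joints": joint angles; "qd": joint speeds; "joint_torque": joint torques, N m; "tcp_pos": TCP position; "eef_rot": TCP orientation; "contact_force": force on the tool from outside, world axes, zero at the start; "moment": the same for the moment, N m; "gripper_width": finger opening in m.
Only numpy, scipy, OpenCV 4.12 (cv2) and the standard library are available. Lean on these libraries where they do the work, as an engineer would, in place of code of your own. Each camera call takes 0.05 s, during which the arm holds its last target.

## Working session

There is one attempt and no reset: what is moved stays moved. The work goes in short steps, Python scripts to look and compute and a tool call to move; the robot and the scene stay as the last step left them, time stands still between calls to the robot, and variables do not carry over. Pictures are saved under pics/ and viewed, and the job is handed in when it is done.

Besides the shell and the picture viewer there is one more tool, called after "Request:" as name(argument=value, ...) on one line, values as JSON. apply_moves: Moves the arm, as the interface text tells. Its arguments: {"type":"object","properties":{"commands":{"type":"array"},"grip_force":{"type":"number"}},"required":["commands"]}

```bash
ls; mkdir -p pics
cat > h.py <<'E'
import numpy as np, cv2, json
from plant import get_state, capture, get_calibration, close_job, boxes_of, cut_out
def save(img,name): cv2.imwrite('pics/'+name,cv2.cvtColor(img,cv2.COLOR_RGB2BGR))
def world(cal,u,v,d):
    K=np.array(cal['mtx']);R=np.array(cal['R']);t=np.array(cal['t']).ravel()
    u,v,d=map(lambda a:np.asarray(a,float),(u,v,d))
    p=np.stack([(u-K[0,2])/K[0,0]*d,(v-K[1,2])/K[1,1]*d,d],-1)
    return (p-t)@R
def cam2w(cal,p):
    return (np.array(p)-np.array(cal['t']).ravel())@np.array(cal['R'])
E
python3 - <<'E'
from h import *
s=get_state()
for k,v in s.items(): print(k,np.round(v,4))
for c in ['side','top','wrist']:
    cal=get_calibration(c)
    im,d=capture(c); save(im,c+'0.png'); np.savez('pics/'+c+'0.npz',im=im,d=d,**cal)
    print(c,np.round(cal['mtx'],1).tolist(),np.round(cal['R'],3).tolist(),np.round(cal['t'],3).tolist(), 'campos',np.round(cam2w(cal,[0,0,0]),3))
E
```

```text
pics
time_s 0.0
joints [ 8.03316e+01  2.05916e+01  6.33000e-01 -2.08000e-02 -7.01378e+01
 -1.65072e+01]
qd [-0.0268  0.0204 -0.0355  0.0074  0.0705 -0.0109]
joint_torque [-5.00000e-04 -5.82718e+01  2.93048e+01  6.99750e+00  7.00000e-03
 -1.00000e-04]
tcp_pos [0.2976 0.6053 0.2256]
eef_rot [ 1.79902e+02 -8.60000e-03 -2.61827e+01]
contact_force [-0.3344 -0.3691 -0.1026]
moment [-0.0336 -0.0187 -0.0339]
gripper_width 0.0875
side [[415.8, 0.0, 253.9], [0.0, 415.8, 192.3], [0.0, 0.0, 1.0]] [[0.966, -0.258, -0.022], [-0.135, -0.431, -0.892], [0.221, 0.864, -0.452]] [-0.558, 0.183, 1.092] campos [ 0.322 -1.009  0.644]
top [[392.3, 0.0, 261.6], [0.0, 392.3, 190.7], [0.0, 0.0, 1.0]] [[0.002, -1.0, -0.004], [-0.998, -0.001, -0.064], [0.064, 0.004, -0.998]] [-0.007, 0.572, 1.418] campos [ 0.48  -0.012  1.452]
wrist [[284.0, 0.0, 259.9], [0.0, 284.0, 193.0], [0.0, 0.0, 1.0]] [[-0.441, -0.898, 0.001], [-0.86, 0.423, 0.285], [-0.256, 0.125, -0.958]] [0.675, -0.036, 0.39] campos [0.367 0.572 0.383]
```

View pics/top0.png

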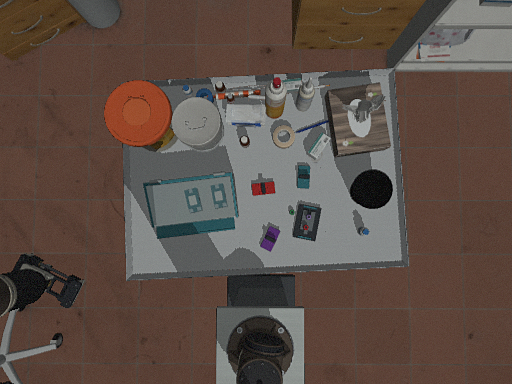

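View pics/side0.png

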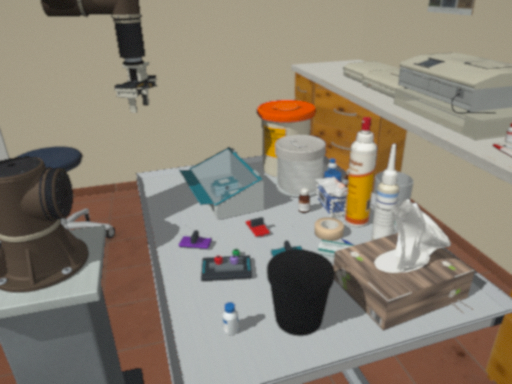

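View pics/wrist0.png

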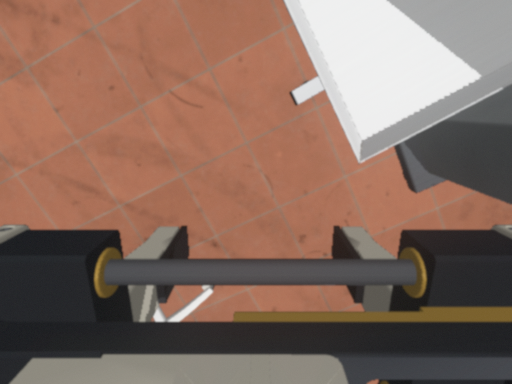

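Run:
```python
from h import *
d=np.load('pics/top0.npz'); im=d['im']
save(cv2.resize(im[150:270,240:410],None,fx=4.5,fy=4.5,interpolation=cv2.INTER_CUBIC),'t_crop1.png')
save(cv2.resize(im[130:250,130:290],None,fx=4.5,fy=4.5,interpolation=cv2.INTER_CUBIC),'t_crop2.png')
d=np.load('pics/side0.npz'); im=d['im']
save(cv2.resize(im[210:350,160:340],None,fx=4.2,fy=4.2,interpolation=cv2.INTER_CUBIC),'s_crop1.png')
```

```text
(no output)
```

View pics/t_crop1.png

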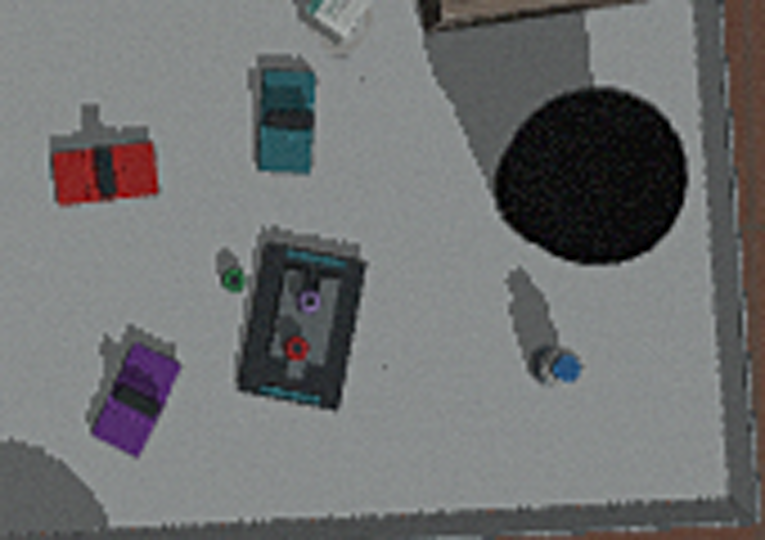

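View pics/t_crop2.png

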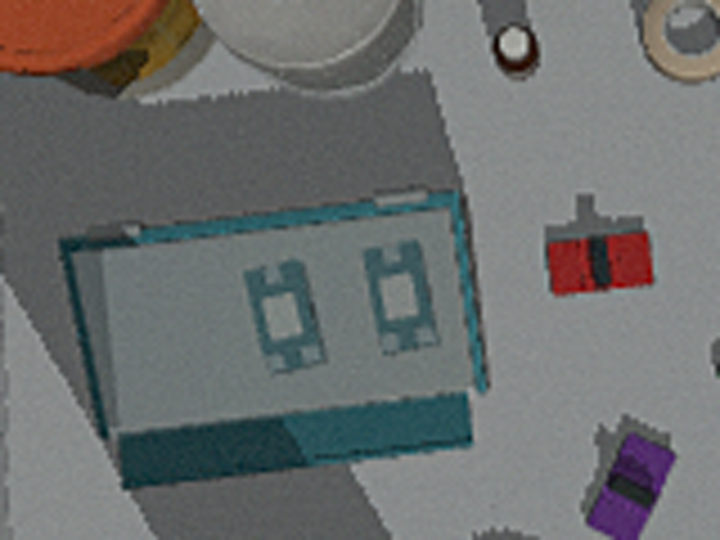

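View pics/s_crop1.png

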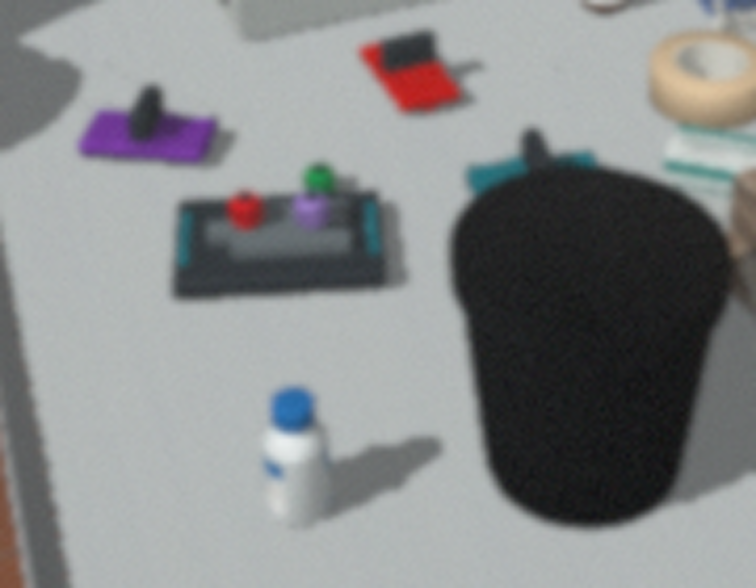

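Run:
```python
from h import *
cal=get_calibration('top'); im,d=capture('top')
cs=get_calibration('side'); ims,ds=capture('side')
for n in ['stopper_red_mid','stopper_lilac_mid','stopper_green_mid','carrier_base','lid_grip','waste_pot','hatch_box','flap_lip','case_a_mid','iodine','probe_cover_box','eye_rinse']:
  for c,K,D in (('top',cal,d),('side',cs,ds)):
    for b in boxes_of(n,c)[:4]:
        print(n,c,round(b['score'],2),np.round(cam2w(K,b['position']),4))
```

```text
stopper_red_mid side 0.5 [ 0.4397 -0.1713  0.0353]
stopper_green_mid top 0.72 [ 0.7316 -0.2107  0.0463]
carrier_base top 0.91 [ 0.4577 -0.1725  0.0172]
carrier_base side 0.56 [ 0.4522 -0.1926  0.0157]
lid_grip top 0.64 [ 0.3988 -0.0386  0.0125]
lid_grip top 0.55 [ 0.6265 -0.1602  0.0132]
lid_grip side 0.69 [ 0.4012 -0.0461  0.016 ]
lid_grip side 0.59 [ 0.5827 -0.0201  0.0145]
lid_grip side 0.49 [ 0.6245 -0.1548  0.0151]
waste_pot top 0.9 [ 0.5732 -0.4043  0.0475]
waste_pot side 0.69 [ 0.5708 -0.3995  0.0887]
hatch_box top 0.86 [0.5146 0.2341 0.0773]
hatch_box side 0.61 [0.5362 0.1562 0.0668]
hatch_box side 0.51 [ 0.4272 -0.386   0.041 ]
flap_lip top 0.75 [0.5203 0.2361 0.0787]
flap_lip side 0.59 [0.5156 0.2139 0.0722]
case_a_mid top 0.21 [0.5227 0.238  0.0782]
iodine side 0.73 [0.7491 0.0427 0.0366]
probe_cover_box top 0.65 [ 0.7353 -0.2134  0.0467]
probe_cover_box side 0.79 [ 0.7196 -0.2161  0.0432]
eye_rinse top 0.65 [ 0.4273 -0.3676  0.0484]
eye_rinse side 0.61 [ 0.4246 -0.3867  0.0404]
```

```bash
cat >> h.py <<'E'
def pts(cal,d,mask):
    v,u=np.nonzero(mask&(d>0)); return world(cal,u,v,d[v,u]),u,v
def rect(P):
    (c,(w,h),a)=cv2.minAreaRect((P[:,:2]*1000).astype(np.float32))
    if w<h: a+=90; w,h=h,w
    return np.round(c,1),round(w,1),round(h,1),round((a+90)%180-90,1)
def hsv(im): return cv2.cvtColor(im,cv2.COLOR_RGB2HSV).astype(int)
def blobs(mask,mn=15):
    n,l,s,c=cv2.connectedComponentsWithStats(mask.astype(np.uint8))
    return [(l==i) for i in range(1,n) if s[i,4]>=mn]
E
python3 - <<'E'
from h import *
D=np.load('pics/top0.npz'); im,d=D['im'],D['d']; cal={k:D[k] for k in('mtx','R','t')}
H=hsv(im)
roi=np.zeros(d.shape,bool); roi[160:260,140:400]=1
def show(n,m,mn=10):
    for b in blobs(m&roi,mn):
        P,u,v=pts(cal,d,b)
        if len(P)==0: continue
        print(n,'px',u.mean().round(1),v.mean().round(1),len(P),'mean',P.mean(0).round(4),'zmed/max',np.median(P[:,2]).round(4),P[:,2].max().round(4),rect(P))
h,s,v=H[...,0],H[...,1],H[...,2]
show('red',((h<8)|(h>172))&(s>120)&(v>60))
show('green',(h>45)&(h<80)&(s>100)&(v>40),4)
show('purple',(h>125)&(h<160)&(s>50)&(v>50),4)
show('teal',(h>84)&(h<105)&(s>80)&(v>40),10)
X=world(cal,*np.meshgrid(np.arange(512),np.arange(384)),d)
show('base',(X[...,2]>0.008)&(X[...,2]<0.03)&(X[...,1]<-0.08)&(X[...,1]>-.26)&(X[...,0]<.56),20)
show('lid',(X[...,2]>0.006)&(X[...,2]<0.05)&(X[...,1]<-0.08)&(X[...,1]>-.26)&(X[...,0]>.56)&(X[...,0]<.7),20)
tab=(X[...,2]<.02)&roi&(d>0); print('table z',np.median(X[...,2][tab]))
# pot rim
m=(X[...,2]>0.11)&(X[...,1]<-.3)&(X[...,0]<.67)&(d>0)
P=X[m]; (c,r)=cv2.minEnclosingCircle((P[:,:2]*1000).astype(np.float32)); print('pot',c,r,len(P),np.median(P[:,2]))
m=(X[...,2]>0.04)&(X[...,1]<-.3)&(X[...,0]<.5)&(X[...,0]>.38)&(d>0); print('eye',X[m].mean(0),len(X[m]))
E
```

```text
red px 256.6 188.8 107 mean [0.5791 0.0119 0.0159] zmed/max 0.0153 0.0332 (array([578.8,  12.5]), 42.4, 33.8, 11.1)
red px 269.2 187.4 111 mean [ 0.5844 -0.0341  0.0164] zmed/max 0.0163 0.0403 (array([584. , -33.5]), 41.6, 36.8, 0.1)
red px 305.4 227.3 17 mean [ 0.4394 -0.1639  0.037 ] zmed/max 0.0392 0.0455 (array([ 439.4, -165.7]), 17.6, 15.8, 72.5)
green px 291.5 211.8 13 mean [ 0.4949 -0.1157  0.0175] zmed/max 0.018 0.0248 (array([ 494.4, -115.6]), 14.5, 11.4, 0.4)
purple px 308.2 216.6 18 mean [ 0.4777 -0.1739  0.0383] zmed/max 0.0385 0.0469 (array([ 478.1, -174.7]), 16.9, 15.5, -28.4)
purple px 269.8 238.4 229 mean [ 0.3984 -0.0366  0.0168] zmed/max 0.0166 0.0455 (array([398.5, -36.9]), 83.7, 43.0, -26.5)
teal px 303.2 176.6 207 mean [ 0.6243 -0.1592  0.0163] zmed/max 0.016 0.0405 (array([ 624.5, -159.7]), 80.2, 40.9, -2.2)
teal px 190.2 187.7 408 mean [0.5766 0.2401 0.0987] zmed/max 0.1075 0.1196 (array([536.9, 240.3]), 307.0, 151.7, -83.2)
teal px 218.1 194.2 113 mean [0.5552 0.145  0.0857] zmed/max 0.087 0.1043 (array([550. , 143.7]), 76.5, 42.6, 10.9)
teal px 263.6 188.2 11
[... 390 characters left out ...]
x 0.0576 0.0683 (array([438. , 228.3]), 275.5, 43.9, -82.9)
teal px 303.7 237.2 29 mean [ 0.403  -0.1595  0.0184] zmed/max 0.0179 0.0259 (array([ 403.2, -159.2]), 48.6, 7.1, 78.7)
base px 306.6 221.9 723 mean [ 0.4585 -0.1704  0.0174] zmed/max 0.0168 0.0292 (array([ 458.6, -170.9]), 123.2, 84.8, -11.6)
base px 291.2 211.9 21 mean [ 0.4949 -0.1144  0.0178] zmed/max 0.0188 0.025 (array([ 494.4, -113.8]), 14.9, 14.6, -89.8)
lid px 303.1 176.5 269 mean [ 0.6244 -0.1584  0.0194] zmed/max 0.0163 0.0447 (array([ 625.6, -159.6]), 83.9, 43.8, -4.2)
table z 0.0003483589792702227
pot (571.1775512695312, -379.76953125) 68.0401382446289 293 0.12680921440105722
eye [ 0.42709816 -0.36820985  0.05699313] 69
```

```bash
cat > plan.py <<'E'
import sys
from h import *
s=get_state(); p=np.array(s['tcp_pos']); yaw=s['eef_rot'][2]; y=np.radians(yaw)
print('t',round(s['time_s'],2),'tcp',p.round(4),'rot',np.round(s['eef_rot'],2),'j',np.round(s['joints'],1),'F',np.round(s['contact_force'],1),'w',round(s['gripper_width'],4))
a=list(map(float,sys.argv[1:]))
R=np.array([[np.cos(y),np.sin(y),0],[np.sin(y),-np.cos(y),0],[0,0,-1]]) # columns tool x,y,z
for i in range(0,len(a)-3,4):
    t=np.array(a[i:i+3]); sl=R.T@(t-p); r=-((a[i+3]-yaw+180)%360-180)
    print('slide',sl.round(4).tolist(),'roll',round(r,2),'dist',np.linalg.norm(t-p).round(3))
E
python3 plan.py 0.43 0.35 0.227 -12  0.44 0.05 .2 -12
```

```text
t 1.45 tcp [0.2977 0.6058 0.2266] rot [-180.      0.    -26.17] j [ 80.3  20.5   0.7  -0.  -70.1 -16.5] F [-0.4 -0.1  0.8] w 0.0873
slide [0.2315, 0.1712, -0.0004] roll -14.17 dist 0.288
slide [0.3728, 0.436, 0.0266] roll -14.17 dist 0.574
```

Request:
apply_moves(commands=[{"grip":0,"slide":[0.046,0.034,0],"roll":-5},{"grip":0,"slide":[0.092,0.068,0],"roll":-10},{"grip":0,"slide":[0.139,0.103,0],"roll":-14},{"grip":0,"slide":[0.185,0.137,0],"roll":-14},{"grip":0,"slide":[0.231,0.171,0],"roll":-14}])

```text
time_s: 2.08
tcp_pos: [0.4302, 0.3488, 0.2269]
eef_rot: [-180.0, -0.0, -12.1]
contact_force: [0.8, 0.8, 0.4]
gripper_width: 0.0879
```

```bash
python3 plan.py 0.43 0.1 0.2 -12  0.4394 -0.165 .2 -12
```

```text
t 2.08 tcp [0.4302 0.3488 0.2269] rot [-1.7997e+02 -2.0000e-02 -1.2150e+01] j [ 59.3   9.1 -14.8   0.  -66.1  18.6] F [0.8 0.8 0.4] w 0.0879
slide [0.0521, 0.2432, 0.0269] roll -0.15 dist 0.25
slide [0.1171, 0.5003, 0.0269] roll -0.15 dist 0.515
```

Request:
apply_moves(commands=[{"grip":0,"slide":[0.012,0.055,0],"roll":0},{"grip":0,"slide":[0.024,0.111,0.01],"roll":0},{"grip":0,"slide":[0.036,0.166,0.02],"roll":0},{"grip":0,"slide":[0.048,0.222,0.027],"roll":0},{"grip":0,"slide":[0.06,0.277,0.027],"roll":0}])

```text
time_s: 2.7
tcp_pos: [0.4293, 0.0652, 0.1994]
eef_rot: [-180.0, -0.0, -12.1]
contact_force: [1.0, -0.3, 0.7]
gripper_width: 0.0876
```

```bash
python3 plan.py 0.4394 -0.165 .13 -12
```

```text
t 2.7 tcp [0.4293 0.0652 0.1994] rot [-180.     -0.    -12.14] j [ 34.8  -1.6 -30.3   0.  -61.3  43. ] F [ 1.  -0.3  0.7] w 0.0876
slide [0.0583, 0.2229, 0.0694] roll -0.14 dist 0.241
```

Request:
apply_moves(commands=[{"grip":0.45,"slide":[0.014,0.056,0.018],"roll":0},{"grip":0.45,"slide":[0.029,0.111,0.035],"roll":0},{"grip":0.45,"slide":[0.044,0.167,0.052],"roll":0},{"grip":0.45,"slide":[0.058,0.223,0.069],"roll":0},{"grip":0.45,"slide":[0.058,0.223,0.069],"roll":0}])

```text
time_s: 3.32
tcp_pos: [0.4381, -0.1666, 0.1291]
eef_rot: [180.0, 0.2, -12.5]
contact_force: [-0.9, 0.3, -0.2]
gripper_width: 0.0492
```

```bash
cat > look.py <<'E'
import sys
from h import *
c,name=sys.argv[1:3]
cal=get_calibration(c); im,d=capture(c); save(im,name+'.png'); np.savez('pics/'+name+'.npz',im=im,d=d,**cal)
E
python3 look.py wrist w1; python3 plan.py 0.4394 -0.165 .022 -12
```

```text
t 3.38 tcp [ 0.4387 -0.1651  0.1299] rot [ 1.7997e+02  9.0000e-02 -1.2430e+01] j [  3.5   6.3 -32.3   0.  -51.6  74. ] F [ 0.  -0.1  0.1] w 0.0489
slide [0.0007, -0.0003, 0.1079] roll -0.43 dist 0.108
```

View pics/w1.png

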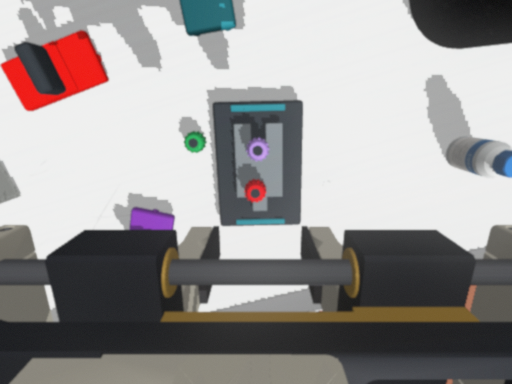

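```bash
cat > stop.py <<'E'
import sys
from h import *
name=sys.argv[1]
D=np.load('pics/'+name+'.npz'); im,d=D['im'],D['d']; cal={k:D[k] for k in('mtx','R','t')}
H=hsv(im); h,s,v=H[...,0],H[...,1],H[...,2]
for n,m in (('red',((h<8)|(h>172))&(s>120)&(v>60)),('green',(h>45)&(h<80)&(s>100)&(v>40)),('purple',(h>125)&(h<160)&(s>50)&(v>50))):
    for b in blobs(m,8):
        P,u,v_=pts(cal,d,b)
        if len(P)<5: continue
        top=P[P[:,2]>np.percentile(P[:,2],70)-.004]
        print(n,'px',u.mean().round(1),v_.mean().round(1),len(P),'topmean',top.mean(0).round(4),'rect',rect(top))
E
python3 stop.py w1
python3 - <<'E'
from h import *
D=np.load('pics/w1.npz'); save(cv2.resize(D['im'][80:240,180:330],None,fx=4,fy=4,interpolation=cv2.INTER_CUBIC),'w1c.png')
E
```

```text
red px 59.0 70.4 3855 topmean [ 0.5823 -0.0155  0.016 ] rect (array([583.1, -10.2]), 82.9, 44.0, -83.3)
red px 254.9 190.1 323 topmean [ 0.4433 -0.162   0.0389] rect (array([ 442.7, -162.4]), 18.4, 17.7, 77.1)
green px 194.9 141.4 256 topmean [ 0.4967 -0.1155  0.0172] rect (array([ 496.8, -115.1]), 17.5, 16.1, 8.7)
purple px 257.4 148.4 370 topmean [ 0.4799 -0.1726  0.039 ] rect (array([ 479.6, -172.6]), 18.4, 17.8, -14.6)
purple px 150.1 220.1 889 topmean [ 0.4326 -0.0526  0.0248] rect (array([445.5, -87.8]), 134.6, 39.9, -67.9)
```

View pics/w1c.png

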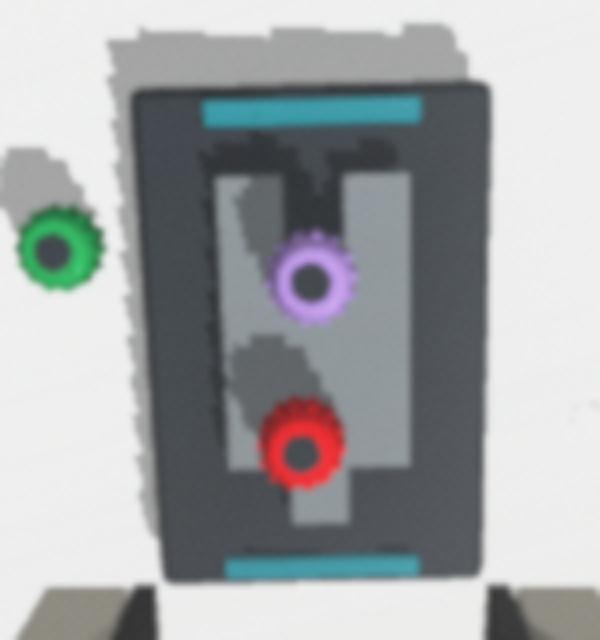

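Request:
apply_moves(commands=[{"grip":0.5,"slide":[0.003,-0.002,0.04],"roll":0},{"grip":0.5,"slide":[0.003,-0.002,0.08],"roll":0},{"grip":0.5,"slide":[0.003,-0.002,0.104],"roll":0},{"grip":0.5,"slide":[0.003,-0.002,0.104],"roll":0}], grip_force=15)

```text
time_s: 3.88
tcp_pos: [0.4422, -0.1609, 0.0257]
eef_rot: [180.0, 0.2, -12.1]
contact_force: [0.4, 0.5, 0.9]
gripper_width: 0.0438
```

Request:
apply_moves(commands=[{"grip":1,"slide":[0,0,0],"roll":0},{"grip":1,"slide":[0,0,0],"roll":0},{"grip":1,"slide":[0,0,0],"roll":0},{"grip":1,"slide":[0,0,0],"roll":0},{"grip":1,"slide":[0,0,0],"roll":0}])

```text
time_s: 4.5
tcp_pos: [0.4437, -0.1619, 0.0275]
eef_rot: [-180.0, -0.1, -12.2]
contact_force: [-1.2, 3.1, 7.2]
gripper_width: 0.0208
```

```bash
python3 plan.py 0.442 -0.163 .2 -12  0.571 -0.38 .2 -12
```

```text
t 4.5 tcp [ 0.4437 -0.1619  0.0275] rot [-1.7997e+02 -1.1000e-01 -1.2160e+01] j [  3.9  15.1 -38.7   0.  -36.1  73.9] F [-1.2  3.1  7.2] w 0.0208
slide [-0.0015, 0.0015, -0.1725] roll -0.16 dist 0.173
slide [0.1704, 0.1864, -0.1725] roll -0.16 dist 0.306
```

Request:
apply_moves(commands=[{"grip":1,"slide":[0,0,-0.03],"roll":0},{"grip":1,"slide":[0,0,-0.08],"roll":0},{"grip":1,"slide":[0,0,-0.13],"roll":0},{"grip":1,"slide":[0,0,-0.17],"roll":0},{"grip":1,"slide":[0,0,-0.17],"roll":0}])

```text
time_s: 5.12
tcp_pos: [0.4448, -0.1621, 0.2002]
eef_rot: [-179.9, -0.4, -12.2]
contact_force: [0.8, -0.0, -0.3]
gripper_width: 0.0207
```

```bash
python3 look.py wrist w2; python3 stop.py w2; python3 plan.py 0.571 -0.38 .19 -12
```

```text
red px 107.7 84.6 2354 topmean [ 0.5826 -0.0139  0.0162] rect (array([583.2, -10.2]), 81.6, 43.4, -83.2)
red px 259.8 242.4 743 topmean [ 0.4477 -0.1619  0.2129] rect (array([ 457.1, -163.9]), 37.0, 19.3, -12.2)
green px 213.3 140.7 151 topmean [ 0.4969 -0.1151  0.0173] rect (array([ 496.5, -114.7]), 16.4, 15.8, 30.9)
purple px 263.5 146.2 221 topmean [ 0.4797 -0.1723  0.0391] rect (array([ 479.7, -172.3]), 19.2, 17.3, 34.3)
purple px 176.0 210.9 1032 topmean [ 0.4206 -0.0457  0.0167] rect (array([454.1, -78.4]), 142.8, 52.1, -44.5)
t 5.17 tcp [ 0.4435 -0.1619  0.198 ] rot [-179.94   -0.2   -12.19] j [  3.9   2.3 -26.6  -0.  -60.9  73.9] F [-0.2 -0.6 -0.4] w 0.0207
slide [0.1707, 0.1863, 0.008] roll -0.19 dist 0.253
```

View pics/w2.png

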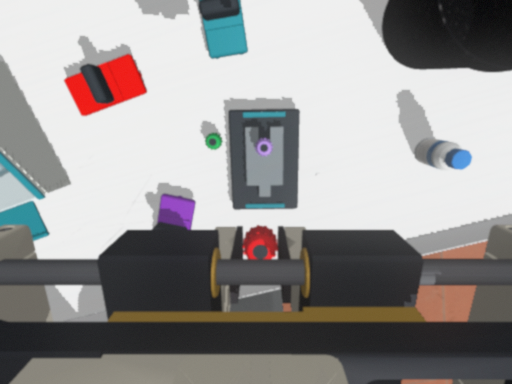

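Request:
apply_moves(commands=[{"grip":1,"slide":[0.034,0.037,0],"roll":0},{"grip":1,"slide":[0.075,0.082,0],"roll":0},{"grip":1,"slide":[0.116,0.127,0.004],"roll":0},{"grip":1,"slide":[0.157,0.172,0.008],"roll":0},{"grip":1,"slide":[0.171,0.186,0.008],"roll":0}])

```text
time_s: 5.8
tcp_pos: [0.5705, -0.3823, 0.1847]
eef_rot: [-180.0, 0.3, -12.3]
contact_force: [0.3, 0.9, -0.6]
gripper_width: 0.0207
```

```bash
python3 look.py wrist w3; python3 look.py side s3;python3 plan.py 0.571 -0.38 .14 -12
python3 - <<'E'
from h import *
D=np.load('pics/w3.npz'); im,d=D['im'],D['d']; cal={k:D[k] for k in('mtx','R','t')}
X=world(cal,*np.meshgrid(np.arange(512),np.arange(384)),d)
m=(X[...,2]>0.1)&(X[...,2]<.145)&(d>0)&(X[...,1]<-.28)&(X[...,0]>.48); P=X[m]; print(len(P),P.min(0),P.max(0),np.median(P[:,2]))
E
```

```text
t 5.9 tcp [ 0.5704 -0.3814  0.185 ] rot [-179.97    0.25  -12.31] j [-17.5  23.2  -0.8  -0.  -66.2  95.2] F [-0.  -0.1 -0.8] w 0.0208
slide [0.0003, -0.0015, 0.045] roll -0.31 dist 0.045
4205 [ 0.5123098  -0.44507095  0.10001804] [ 0.64024048 -0.31118755  0.13576728] 0.12191136274235558
```

View pics/w3.png

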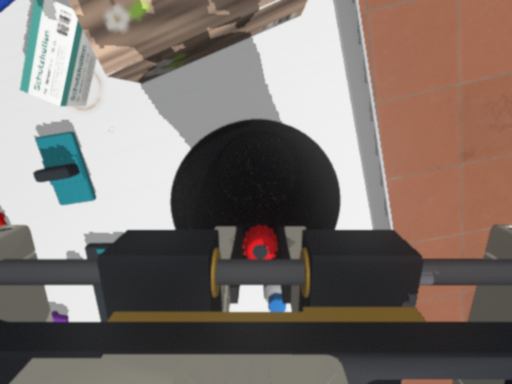

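View pics/s3.png

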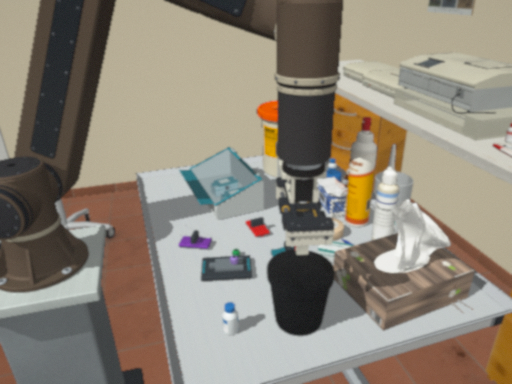

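Request:
apply_moves(commands=[{"grip":1,"slide":[0.001,-0.001,0.03],"roll":0},{"grip":1,"slide":[0.001,-0.001,0.065],"roll":0},{"grip":0.6,"slide":[0.001,-0.001,0.065],"roll":0},{"grip":0.6,"slide":[0.001,-0.001,0.065],"roll":0},{"grip":0.6,"slide":[0.001,-0.001,0.02],"roll":0}])

```text
time_s: 6.52
tcp_pos: [0.5706, -0.3781, 0.1671]
eef_rot: [-179.9, 0.3, -12.2]
contact_force: [1.1, -0.8, 0.7]
gripper_width: 0.0346
```

```bash
python3 look.py wrist w4;python3 look.py top t4; python3 stop.py t4; python3 plan.py 0.4798 -0.1726 .1 -12
```

```text
red px 276.6 80.6 40 topmean [ 0.8778 -0.0509  0.3195] rect (array([877.9, -50.9]), 20.7, 15.8, 88.8)
red px 130.7 82.8 10 topmean [0.8978 0.4058 0.2415] rect (array([899.5, 406.1]), 17.7, 8.3, 37.6)
red px 122.5 86.9 42 topmean [0.8845 0.4323 0.2434] rect (array([884.9, 433.3]), 44.4, 18.7, -45.4)
red px 140.3 83.6 11 topmean [0.8953 0.3738 0.243 ] rect (array([895.1, 374.5]), 22.3, 4.7, -71.2)
red px 150.7 89.6 50 topmean [0.8766 0.3414 0.2425] rect (array([873.5, 341.3]), 50.9, 26.4, -5.2)
red px 134.9 91.2 14 topmean [0.8704 0.3918 0.2407] rect (array([871.1, 393. ]), 19.1, 10.2, 11.8)
red px 113.9 91.7 11 topmean [0.8691 0.458  0.2428] rect (array([869.1, 457.8]), 13.2, 9.6, 85.8)
red px 245.2 92.4 14 topmean [0.936  0.0564 0.0236] rect (array([936.1,  55.7]), 14.8, 12.7, -88.7)
red px 123.1 96.3 17 topmean [0.8544 0.4286 0.2418] rect (array([851.5, 429.3]), 24.3, 12.0, 9.6)
red px 163.2 97.2 33 topmean [0.8503 0.3036 0.2421] rect (array([849.5, 304.7]), 33.3, 24.5, 41.8)
red px 220.8 95.0 21 topmean [0.9279 0.1458 0.025 ] rect (array([928.3, 147.6]), 23.7, 17.6, -48.9)
red px 1
[... 2389 characters left out ...]
.6 188.8 107 topmean [0.5804 0.0123 0.0178] rect (array([579.4,  12.5]), 39.8, 33.9, 10.8)
red px 269.2 187.4 111 topmean [ 0.5837 -0.0334  0.018 ] rect (array([583.8, -33.5]), 41.3, 36.7, 0.1)
red px 358.3 194.9 20 topmean [ 0.5584 -0.3594  0.0223] rect (array([ 558.4, -358.1]), 14.9, 11.3, -89.8)
green px 291.5 211.8 15 topmean [ 0.4939 -0.1158  0.0214] rect (array([ 494. , -116.4]), 12.9, 11.6, 27.8)
purple px 269.9 238.3 233 topmean [ 0.3983 -0.0369  0.0186] rect (array([399.1, -36.5]), 82.7, 42.3, -25.7)
t 6.62 tcp [ 0.5752 -0.3807  0.1762] rot [179.82  -0.59 -12.09] j [-17.3  23.4  -1.8   0.1 -64.2  95.1] F [-0.7 -0.2  0.2] w 0.035
slide [-0.1369, -0.1834, 0.0762] roll -0.09 dist 0.241
```

View pics/w4.png

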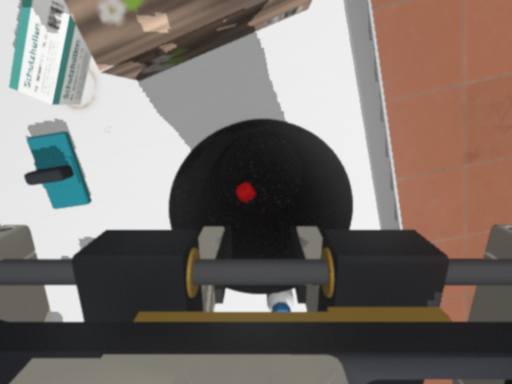

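```bash
sed -i "s/        if len(P)<5: continue/        if len(P)<5 or P[:,0].mean()>.7 or P[:,2].mean()>.06 or abs(P[:,1].mean())>.5: continue/" stop.py; python3 plan.py 0.4798 -0.1726 .12 -12
```

```text
t 6.62 tcp [ 0.5752 -0.3807  0.1762] rot [179.82  -0.59 -12.09] j [-17.3  23.4  -1.8   0.1 -64.2  95.1] F [-0.7 -0.2  0.2] w 0.035
slide [-0.1369, -0.1834, 0.0562] roll -0.09 dist 0.236
```

Request:
apply_moves(commands=[{"grip":0.5,"slide":[-0.03,-0.04,0],"roll":0},{"grip":0.5,"slide":[-0.066,-0.088,0],"roll":0},{"grip":0.5,"slide":[-0.102,-0.137,0.02],"roll":0},{"grip":0.5,"slide":[-0.137,-0.183,0.05],"roll":0},{"grip":0.5,"slide":[-0.137,-0.183,0.056],"roll":0}])

```text
time_s: 7.25
tcp_pos: [0.4752, -0.1688, 0.1133]
eef_rot: [-180.0, -0.1, -12.0]
contact_force: [0.1, -1.1, 1.1]
gripper_width: 0.0439
```

```bash
python3 look.py wrist w5; python3 look.py top t5; python3 stop.py w5; python3 stop.py t5; python3 plan.py 0.4798 -0.1726 .026 -12
```

```text
red px 64.1 111.3 3680 topmean [ 0.5831 -0.0167  0.0161] rect (array([583.4, -10.4]), 82.8, 43.6, -83.1)
green px 200.5 181.9 266 topmean [ 0.4976 -0.1158  0.017 ] rect (array([ 497.3, -115.2]), 17.2, 16.1, 49.5)
purple px 264.3 193.0 402 topmean [ 0.4805 -0.1727  0.0389] rect (array([ 480.3, -172.8]), 18.6, 18.3, 67.9)
red px 256.6 188.9 106 topmean [0.5786 0.0112 0.0174] rect (array([578.6,  12.4]), 42.7, 33.8, 11.3)
red px 269.2 187.4 111 topmean [ 0.584  -0.0324  0.0183] rect (array([583.7, -33.5]), 41.0, 36.7, 0.1)
red px 358.3 194.5 23 topmean [ 0.5589 -0.3589  0.0244] rect (array([ 557.9, -358.7]), 14.6, 13.7, 27.1)
purple px 271.4 245.5 25 topmean [ 0.3762 -0.0419  0.0477] rect (array([386.3, -41.7]), 56.4, 18.6, 9.2)
t 7.35 tcp [ 0.4774 -0.1706  0.1138] rot [-1.7999e+02 -1.3000e-01 -1.2050e+01] j [  2.6  10.8 -29.2   0.  -49.9  75.4] F [0.6 0.5 0.3] w 0.0434
slide [0.0027, 0.0015, 0.0878] roll -0.05 dist 0.088
```

Lilac and green have not moved. Grasp lilac.

Request:
apply_moves(commands=[{"grip":0.5,"slide":[0.003,0.002,0.04],"roll":0},{"grip":0.5,"slide":[0.003,0.002,0.075],"roll":0},{"grip":0.5,"slide":[0.003,0.002,0.086],"roll":0},{"grip":0.5,"slide":[0.003,0.002,0.087],"roll":0},{"grip":1,"slide":[0.003,0.002,0.087],"roll":0}])

```text
time_s: 7.98
tcp_pos: [0.4805, -0.1742, 0.0269]
eef_rot: [-180.0, -0.1, -12.2]
contact_force: [-1.4, 0.2, 0.5]
gripper_width: 0.0382
```

Request:
apply_moves(commands=[{"grip":1,"slide":[0,0,0],"roll":0},{"grip":1,"slide":[0,0,0],"roll":0},{"grip":1,"slide":[0,0,-0.05],"roll":0},{"grip":1,"slide":[0,0,-0.11],"roll":0},{"grip":1,"slide":[0,0,-0.16],"roll":0}])

```text
time_s: 8.6
tcp_pos: [0.4793, -0.1738, 0.1883]
eef_rot: [-180.0, -0.1, -12.2]
contact_force: [1.6, -0.7, -0.8]
gripper_width: 0.0198
```

```bash
python3 plan.py 0.572 -0.379 .185 -12
```

```text
t 8.6 tcp [ 0.4793 -0.1738  0.1883] rot [-1.7999e+02 -1.0000e-01 -1.2150e+01] j [  2.2   6.6 -23.1   0.  -60.1  75.7] F [ 1.6 -0.7 -0.8] w 0.0198
slide [0.1338, 0.1811, 0.0033] roll -0.15 dist 0.225
```

Request:
apply_moves(commands=[{"grip":1,"slide":[0.035,0.047,0],"roll":0},{"grip":1,"slide":[0.07,0.094,0],"roll":0},{"grip":1,"slide":[0.105,0.141,0.003],"roll":0},{"grip":1,"slide":[0.134,0.181,0.01],"roll":0},{"grip":1,"slide":[0.134,0.181,0.055],"roll":0}])

```text
time_s: 9.22
tcp_pos: [0.5746, -0.383, 0.1321]
eef_rot: [179.9, -0.3, -12.3]
contact_force: [-0.3, 0.9, -1.9]
gripper_width: 0.0195
```

```bash
python3 plan.py 0.572 -0.379 .123 -12
```

```text
t 9.22 tcp [ 0.5746 -0.383   0.1321] rot [179.9   -0.33 -12.3 ] j [-17.5  25.5  -4.5   0.1 -59.7  95.2] F [-0.3  0.9 -1.9] w 0.0195
slide [-0.0034, -0.0034, 0.0091] roll -0.3 dist 0.01
```

Request:
apply_moves(commands=[{"grip":0.6,"slide":[0,0,0.005],"roll":0},{"grip":0.6,"slide":[0,0,0.005],"roll":0},{"grip":0.6,"slide":[0,0,0.005],"roll":0},{"grip":0.6,"slide":[0,0,-0.045],"roll":0},{"grip":0.6,"slide":[0,0,-0.055],"roll":0}])

```text
time_s: 9.85
tcp_pos: [0.5744, -0.3797, 0.1918]
eef_rot: [179.9, -0.5, -12.1]
contact_force: [0.6, 0.8, 0.2]
gripper_width: 0.0348
```

```bash
python3 look.py wrist w6; python3 stop.py w6;python3 look.py top t6; python3 stop.py t6;  python3 plan.py 0.497 -0.1155 .115 -12
```

```text
red px 244.8 191.2 273 topmean [ 0.5599 -0.357   0.0222] rect (array([ 559.2, -356.7]), 18.4, 17.6, 17.4)
red px 3.9 217.8 138 topmean [ 0.5886 -0.0521  0.016 ] rect (array([ 604.7, -172.7]), 262.7, 20.7, -83.3)
purple px 284.3 174.4 285 topmean [ 0.5708 -0.4075  0.0235] rect (array([ 570.5, -407.7]), 19.4, 18.9, -24.9)
purple px 60.7 318.1 160 topmean [ 0.4631 -0.1093  0.0628] rect (array([ 514.2, -197.8]), 337.9, 22.6, -58.8)
red px 256.6 188.8 107 topmean [0.5796 0.0114 0.0167] rect (array([579.2,  12.6]), 41.3, 33.8, 11.3)
red px 269.2 187.4 110 topmean [ 0.584  -0.0335  0.0176] rect (array([583.8, -33.3]), 40.7, 37.0, 0.9)
red px 358.6 195.2 16 topmean [ 0.556  -0.3577  0.0255] rect (array([ 555.6, -357.5]), 14.3, 8.5, -29.7)
green px 291.4 211.9 13 topmean [ 0.4943 -0.1144  0.0175] rect (array([ 494.5, -115.3]), 15.0, 11.1, -3.0)
purple px 269.9 238.3 230 topmean [ 0.3996 -0.037   0.0187] rect (array([399., -37.]), 82.6, 42.2, -24.4)
t 9.95 tcp [ 0.5734 -0.3791  0.1894] rot [179.95  -0.34 -12.12] j [-17.3  22.8  -0.9   0.  -66.   95.1] F [-0.1  0.3  0. ] w 0.0348
slide [-0.1301, -0.2417, 0.0744] roll -0.12 dist 0.284
```

View pics/w6.png

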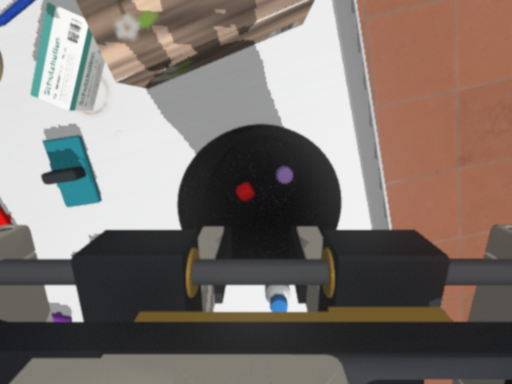

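Request:
apply_moves(commands=[{"grip":0.5,"slide":[-0.026,-0.048,0],"roll":10},{"grip":0.5,"slide":[-0.052,-0.096,0],"roll":20},{"grip":0.5,"slide":[-0.078,-0.144,0.02],"roll":30},{"grip":0.5,"slide":[-0.104,-0.192,0.04],"roll":40},{"grip":0.5,"slide":[-0.13,-0.242,0.054],"roll":50}])

```text
time_s: 10.58
tcp_pos: [0.4953, -0.1159, 0.1313]
eef_rot: [180.0, 0.0, -62.0]
contact_force: [0.9, 1.3, 0.4]
gripper_width: 0.0441
```

```bash
python3 plan.py 0.497 -0.1155 .115 -102
```

```text
t 10.57 tcp [ 0.4953 -0.1159  0.1313] rot [ 1.7997e+02  3.0000e-02 -6.2010e+01] j [  9.    9.9 -27.6  -0.  -52.6  19. ] F [0.9 1.3 0.4] w 0.0441
slide [0.0004, -0.0017, 0.0163] roll 39.99 dist 0.016
```

Request:
apply_moves(commands=[{"grip":0.5,"slide":[0,-0.001,0.01],"roll":10},{"grip":0.5,"slide":[0,-0.001,0.016],"roll":20},{"grip":0.5,"slide":[0,-0.001,0.016],"roll":30},{"grip":0.5,"slide":[0,-0.001,0.016],"roll":40},{"grip":0.5,"slide":[0,-0.001,0.016],"roll":40}])

```text
time_s: 11.2
tcp_pos: [0.4973, -0.1169, 0.116]
eef_rot: [180.0, 0.0, -101.6]
contact_force: [0.5, -0.8, -0.2]
gripper_width: 0.044
```

```bash
python3 look.py wrist w7; python3 stop.py w7;python3 look.py top t7; python3 stop.py t7;  python3 plan.py 0.497 -0.1155 .004 -102
```

```text
red px 220.1 301.1 171 topmean [ 0.5608 -0.0123  0.025 ] rect (array([546.6, -54. ]), 127.7, 13.2, 71.7)
green px 260.9 192.3 232 topmean [ 0.4962 -0.1161  0.0172] rect (array([ 496.2, -115.6]), 17.0, 15.9, 4.6)
purple px 347.4 228.4 346 topmean [ 0.4283 -0.0795  0.0476] rect (array([440.5, -94.1]), 118.3, 37.9, -56.4)
red px 256.7 188.8 106 topmean [0.5797 0.0108 0.0175] rect (array([578.9,  12.1]), 41.8, 33.0, 11.3)
red px 269.2 187.5 108 topmean [ 0.5838 -0.0331  0.0181] rect (array([583.6, -33.5]), 41.1, 36.7, 0.0)
red px 358.1 194.7 24 topmean [ 0.5587 -0.3575  0.0236] rect (array([ 560.2, -357.7]), 15.2, 14.8, -89.1)
purple px 372.0 191.7 24 topmean [ 0.5683 -0.4091  0.0245] rect (array([ 569.2, -408.3]), 18.1, 15.2, 1.4)
purple px 268.9 241.8 161 topmean [ 0.3873 -0.0331  0.0304] rect (array([398.7, -34.5]), 79.1, 47.6, -21.4)
t 11.3 tcp [ 0.4975 -0.117   0.1162] rot [ 180.      0.   -101.45] j [  8.8  11.1 -28.4  -0.  -50.5 -20.2] F [-0.3 -0.1 -0.2] w 0.0439
slide [-0.0013, 0.0008, 0.1122] roll 0.55 dist 0.112
```

View pics/w7.png

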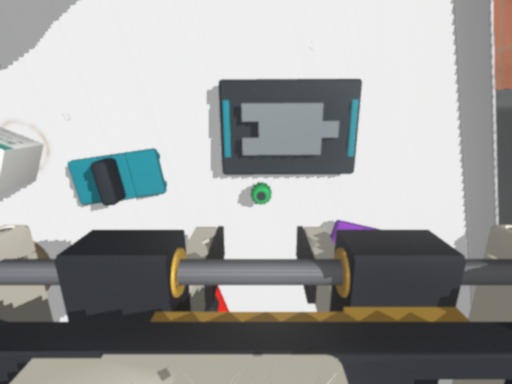

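Request:
apply_moves(commands=[{"grip":0.5,"slide":[-0.001,0.001,0.05],"roll":0.5},{"grip":0.5,"slide":[-0.001,0.001,0.095],"roll":0.5},{"grip":0.5,"slide":[-0.001,0.001,0.111],"roll":0.5},{"grip":0.5,"slide":[-0.001,0.001,0.112],"roll":0.5},{"grip":1,"slide":[-0.001,0.001,0.112],"roll":0.5}])

```text
time_s: 11.92
tcp_pos: [0.4975, -0.1159, 0.0049]
eef_rot: [-179.9, 0.0, -102.1]
contact_force: [-0.2, 0.0, 0.4]
gripper_width: 0.0381
```

Request:
apply_moves(commands=[{"grip":1,"slide":[0,0,0],"roll":0},{"grip":1,"slide":[0,0,0],"roll":0},{"grip":1,"slide":[0,0,-0.05],"roll":0},{"grip":1,"slide":[0,0,-0.11],"roll":0},{"grip":1,"slide":[0,0,-0.17],"roll":0}])

```text
time_s: 12.55
tcp_pos: [0.4966, -0.1159, 0.1766]
eef_rot: [-180.0, 0.0, -102.2]
contact_force: [1.8, -0.0, -0.8]
gripper_width: 0.0163
```

```bash
python3 plan.py 0.57 -0.372 .185 -102
```

```text
t 12.55 tcp [ 0.4966 -0.1159  0.1766] rot [-1.7997e+02  1.0000e-02 -1.0217e+02] j [  9.    7.3 -24.    0.  -58.7 -21.1] F [ 1.8 -0.  -0.8] w 0.0163
slide [0.2348, -0.1258, -0.0084] roll -0.17 dist 0.267
```

Request:
apply_moves(commands=[{"grip":1,"slide":[0.045,-0.024,-0.008],"roll":0},{"grip":1,"slide":[0.093,-0.05,-0.008],"roll":0},{"grip":1,"slide":[0.141,-0.076,-0.008],"roll":0},{"grip":1,"slide":[0.19,-0.102,-0.008],"roll":0},{"grip":1,"slide":[0.235,-0.126,-0.008],"roll":0}])

```text
time_s: 13.18
tcp_pos: [0.5707, -0.3741, 0.1826]
eef_rot: [-180.0, -0.0, -102.2]
contact_force: [-0.2, 0.6, 0.5]
gripper_width: 0.0163
```

Request:
apply_moves(commands=[{"grip":1,"slide":[0,0,0.03],"roll":0},{"grip":1,"slide":[0,0,0.06],"roll":0},{"grip":0.6,"slide":[0,0,0.06],"roll":0},{"grip":0.6,"slide":[0,0,0.06],"roll":0},{"grip":0.6,"slide":[0,0,0.0],"roll":0}])

```text
time_s: 13.8
tcp_pos: [0.5686, -0.371, 0.1799]
eef_rot: [179.6, 0.1, -102.2]
contact_force: [1.7, 0.8, 0.7]
gripper_width: 0.0343
```

```bash
python3 look.py wrist w8; python3 stop.py w8;python3 look.py top t8; python3 stop.py t8;  python3 plan.py 0.497 -0.1155 .004 -102
```

```text
red px 268.6 185.8 296 topmean [ 0.5598 -0.3579  0.0222] rect (array([ 559.9, -357.2]), 18.0, 17.9, 24.0)
green px 248.5 165.9 311 topmean [ 0.5776 -0.3859  0.0223] rect (array([ 578. , -385.4]), 17.9, 16.9, -41.3)
purple px 249.6 145.6 310 topmean [ 0.571  -0.4083  0.0234] rect (array([ 570.8, -408. ]), 18.9, 18.7, -13.5)
red px 256.6 188.8 107 topmean [0.5796 0.0118 0.0173] rect (array([579.2,  11.6]), 41.9, 33.0, 9.8)
red px 269.2 187.4 111 topmean [ 0.585  -0.0331  0.0186] rect (array([583.8, -33.4]), 41.2, 36.8, 0.2)
red px 358.1 194.7 24 topmean [ 0.5584 -0.3572  0.024 ] rect (array([ 559. , -357.2]), 15.0, 14.7, -64.8)
green px 365.8 189.8 27 topmean [ 0.5762 -0.3857  0.0222] rect (array([ 575.7, -385.7]), 17.8, 16.4, -62.6)
purple px 269.9 238.3 230 topmean [ 0.3991 -0.036   0.018 ] rect (array([399.4, -36.5]), 82.5, 41.5, -25.5)
t 13.9 tcp [ 0.5744 -0.3743  0.1918] rot [-179.26   -0.23 -102.08] j [-16.7  22.3  -1.4   0.2 -65.6   4.6] F [0.6 0.1 0.8] w 0.0351
slide [-0.2368, 0.1299, 0.1878] roll -0.08 dist 0.329
```

View pics/w8.png

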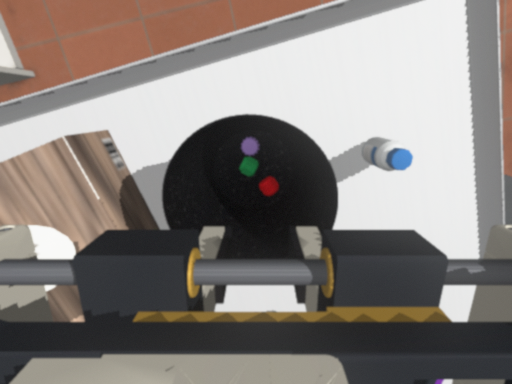

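```bash
python3 plan.py 0.60 -0.1597 .16 -5; python3 plan.py 0.60 -0.1597 .16 175|tail -1
```

```text
t 13.9 tcp [ 0.5744 -0.3743  0.1918] rot [-179.26   -0.23 -102.08] j [-16.7  22.3  -1.4   0.2 -65.6   4.6] F [0.6 0.1 0.8] w 0.0351
slide [-0.2152, 0.0199, 0.0318] roll -97.08 dist 0.218
slide [-0.2152, 0.0199, 0.0318] roll 82.92 dist 0.218
```

Request:
apply_moves(commands=[{"grip":0.3,"slide":[-0.05,0.005,0.0],"roll":0},{"grip":0.3,"slide":[-0.11,0.01,0.0],"roll":-10},{"grip":0.3,"slide":[-0.17,0.015,0],"roll":-20},{"grip":0.3,"slide":[-0.215,0.02,0],"roll":-30},{"grip":0.3,"slide":[-0.215,0.02,0],"roll":-40}])

```text
time_s: 14.52
tcp_pos: [0.5979, -0.1546, 0.185]
eef_rot: [-179.8, -0.1, -61.6]
contact_force: [-0.2, -0.8, 0.8]
gripper_width: 0.0615
```

Request:
apply_moves(commands=[{"grip":0.3,"slide":[0,0,0.0],"roll":-10},{"grip":0.3,"slide":[0,0,0.0],"roll":-20},{"grip":0.3,"slide":[0,0,0.01],"roll":-30},{"grip":0.3,"slide":[0,0,0.02],"roll":-40},{"grip":0.3,"slide":[0,0,0.03],"roll":-50}])

```text
time_s: 15.15
tcp_pos: [0.5975, -0.1576, 0.1544]
eef_rot: [-180.0, -0.2, -11.8]
contact_force: [1.0, 0.2, 0.7]
gripper_width: 0.0614
```

```bash
python3 look.py wrist w9; python3 plan.py 0.60 -0.1597 .16 -5
cat > lid.py <<'E'
import sys
from h import *
name=sys.argv[1]
D=np.load('pics/'+name+'.npz'); im,d=D['im'],D['d']; cal={k:D[k] for k in('mtx','R','t')}
X=world(cal,*np.meshgrid(np.arange(512),np.arange(384)),d)
H=hsv(im)
cx,cy=map(float,sys.argv[2:4])
near=(np.hypot(X[...,0]-cx,X[...,1]-cy)<.06)&(d>0)
z0=float(sys.argv[4]) if len(sys.argv)>4 else .0155
m=near&(abs(X[...,2]-z0)<.005); print('plate',len(X[m]),rect(X[m]),np.median(X[m][:,2]))
m=near&(abs(X[...,2]-z0-.024)<.004); print('bar',len(X[m]),rect(X[m]),np.median(X[m][:,2]), X[m].mean(0))
E
python3 lid.py w9 0.625 -0.16
```

```text
t 15.2 tcp [ 0.5967 -0.1575  0.1528] rot [-1.7997e+02 -1.1000e-01 -1.1350e+01] j [  3.3  18.3 -12.8  -0.  -58.8  75.3] F [-1.3  1.  -1. ] w 0.061
slide [0.0037, 0.0015, -0.0072] roll -6.35 dist 0.008
plate 2630 (array([ 626.1, -157.4]), 84.1, 44.0, -3.3) 0.015292460538314127
bar 537 (array([ 626.4, -157.3]), 39.5, 14.0, 86.0) 0.03862523324583999 [ 0.62666352 -0.15763195  0.03850638]
```

View pics/w9.png

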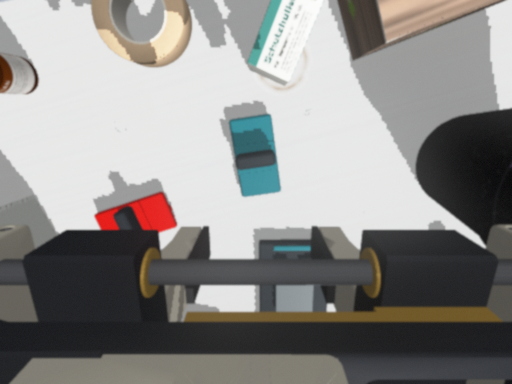

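```bash
python3 plan.py 0.626 -0.158 .02 -3.6
```

```text
t 15.2 tcp [ 0.5967 -0.1575  0.1528] rot [-1.7997e+02 -1.1000e-01 -1.1350e+01] j [  3.3  18.3 -12.8  -0.  -58.8  75.3] F [-1.3  1.  -1. ] w 0.061
slide [0.0288, -0.0053, 0.1328] roll -7.75 dist 0.136
```

Request:
apply_moves(commands=[{"grip":0.25,"slide":[0.029,-0.005,0.03],"roll":-7.75},{"grip":0.25,"slide":[0.029,-0.005,0.08],"roll":-7.75},{"grip":0.25,"slide":[0.029,-0.005,0.12],"roll":-7.75},{"grip":0.25,"slide":[0.029,-0.005,0.132],"roll":-7.75},{"grip":0.25,"slide":[0.029,-0.005,0.132],"roll":-7.75}], grip_force=40)

```text
time_s: 15.82
tcp_pos: [0.6265, -0.1591, 0.0213]
eef_rot: [180.0, -0.1, -4.5]
contact_force: [0.9, -0.5, 0.3]
gripper_width: 0.0655
```

```bash
python3 plan.py 0.626 -0.158 .019 -3.6
```

```text
t 15.82 tcp [ 0.6265 -0.1591  0.0213] rot [ 1.7998e+02 -5.0000e-02 -4.4700e+00] j [  3.   28.7 -16.3   0.  -45.   82.5] F [ 0.9 -0.5  0.3] w 0.0655
slide [-0.0006, -0.001, 0.0023] roll -0.87 dist 0.003
```

Request:
apply_moves(commands=[{"grip":1,"slide":[0,0,0.001],"roll":0},{"grip":1,"slide":[0,0,0.001],"roll":0},{"grip":1,"slide":[0,0,0.001],"roll":0},{"grip":1,"slide":[0,0,0.001],"roll":0}])

```text
time_s: 16.32
tcp_pos: [0.6262, -0.1591, 0.0201]
eef_rot: [180.0, -0.1, -4.4]
contact_force: [-0.2, 1.3, 5.4]
gripper_width: 0.04
```

```bash
python3 plan.py 0.626 -0.158 .019 -3.6
```

```text
t 16.32 tcp [ 0.6262 -0.1591  0.0201] rot [ 1.80e+02 -7.00e-02 -4.43e+00] j [  3.   28.7 -16.4   0.  -44.9  82.5] F [-0.2  1.3  5.4] w 0.04
slide [-0.0003, -0.0011, 0.0011] roll -0.83 dist 0.002
```

Request:
apply_moves(commands=[{"grip":1,"slide":[0,0,-0.03],"roll":0},{"grip":1,"slide":[0,0,-0.09],"roll":0},{"grip":1,"slide":[0,0,-0.15],"roll":0},{"grip":1,"slide":[-0.03,0.03,-0.2],"roll":10},{"grip":1,"slide":[-0.06,0.06,-0.24],"roll":20}])

```text
time_s: 16.95
tcp_pos: [0.5607, -0.2145, 0.261]
eef_rot: [-180.0, -0.0, -24.7]
contact_force: [1.1, -0.9, -0.3]
gripper_width: 0.0393
```

```bash
python3 plan.py 0.45 -0.42 .42 -102
```

```text
t 16.95 tcp [ 0.5607 -0.2145  0.261 ] rot [-1.7998e+02 -4.0000e-02 -2.4700e+01] j [ -2.3  12.4  -6.2  -0.  -71.4  67.6] F [ 1.1 -0.9 -0.3] w 0.0393
slide [-0.0146, 0.233, -0.159] roll 77.3 dist 0.282
```

Request:
apply_moves(commands=[{"grip":1,"slide":[-0.003,0.046,-0.03],"roll":10},{"grip":1,"slide":[-0.006,0.092,-0.06],"roll":20},{"grip":1,"slide":[-0.009,0.14,-0.09],"roll":30},{"grip":1,"slide":[-0.012,0.187,-0.12],"roll":40},{"grip":1,"slide":[-0.015,0.233,-0.159],"roll":50}])

```text
time_s: 17.58
tcp_pos: [0.4499, -0.421, 0.4186]
eef_rot: [180.0, 0.1, -74.8]
contact_force: [1.1, 0.1, -1.1]
gripper_width: 0.0395
```

Request:
apply_moves(commands=[{"grip":1,"slide":[0,0,0],"roll":10},{"grip":1,"slide":[0,0,0],"roll":20},{"grip":1,"slide":[0,0,0],"roll":27},{"grip":1,"slide":[0,0,0],"roll":27}])

```text
time_s: 18.08
tcp_pos: [0.4511, -0.4201, 0.418]
eef_rot: [180.0, 0.0, -101.4]
contact_force: [-0.9, 0.9, -0.5]
gripper_width: 0.0396
```

```bash
python3 plan.py; python3 look.py side s10; python3 look.py wrist w10
python3 - <<'E'
from h import *
s=get_state(); D=np.load('pics/s10.npz'); im=D['im']
p=D['mtx']@(D['R']@np.array(s['tcp_pos'])+D['t'].ravel()); u,v=(p[:2]/p[2]).astype(int); print(u,v,p[2])
u=min(max(u,60),452);v=min(max(v,45),339)
save(cv2.resize(im[v-45:v+45,u-60:u+60],None,fx=6,fy=6,interpolation=cv2.INTER_CUBIC),'s10c.png')
E
```

```text
t 18.07 tcp [ 0.4511 -0.4201  0.418 ] rot [ 1.7998e+02  2.0000e-02 -1.0140e+02] j [-24.8  11.7  12.8  -0.  -91.1  13.4] F [-0.9  0.9 -0.5] w 0.0396
239 146 0.6399621804757669
```

View pics/s10c.png

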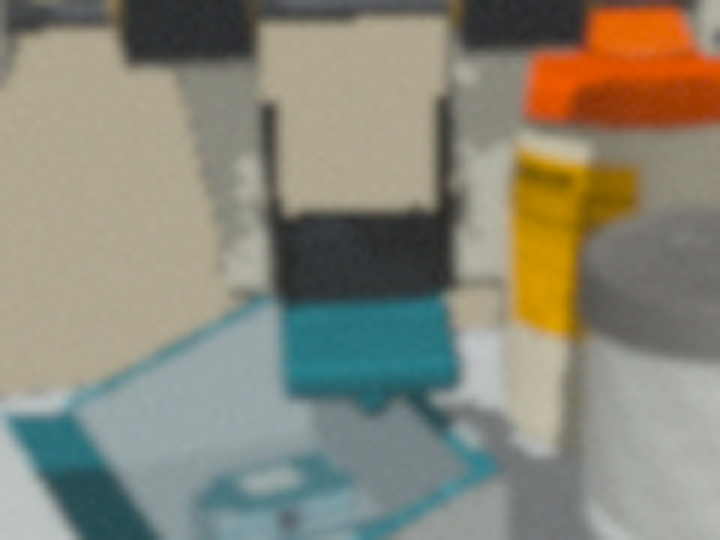

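```bash
python3 plan.py 0.52 -0.14 .36 -50
```

```text
t 18.18 tcp [ 0.4512 -0.4201  0.4181] rot [ 1.7999e+02  1.0000e-02 -1.0127e+02] j [-24.8  11.7  12.8  -0.  -91.   13.6] F [ 0.1  0.6 -1. ] w 0.0393
slide [-0.2881, -0.0128, 0.0581] roll -51.27 dist 0.294
```

Request:
apply_moves(commands=[{"grip":1,"slide":[-0.055,-0.003,0.01],"roll":-10},{"grip":1,"slide":[-0.113,-0.006,0.02],"roll":-20},{"grip":1,"slide":[-0.171,-0.009,0.03],"roll":-30},{"grip":1,"slide":[-0.229,-0.012,0.04],"roll":-40},{"grip":1,"slide":[-0.287,-0.013,0.058],"roll":-50}])

```text
time_s: 18.8
tcp_pos: [0.5213, -0.1396, 0.3606]
eef_rot: [-179.9, -0.1, -51.0]
contact_force: [1.2, -0.1, -1.2]
gripper_width: 0.0395
```

```bash
python3 plan.py 0.44 0.10 .25 0
```

```text
t 18.8 tcp [ 0.5213 -0.1396  0.3606] rot [-1.7992e+02 -6.0000e-02 -5.0960e+01] j [  5.8   4.2  -3.3   0.  -82.4  33.2] F [ 1.2 -0.1 -1.2] w 0.0395
slide [-0.2373, -0.0877, 0.1106] roll -50.96 dist 0.276
```

Request:
apply_moves(commands=[{"grip":1,"slide":[-0.047,-0.017,0.02],"roll":-10},{"grip":1,"slide":[-0.095,-0.035,0.04],"roll":-20},{"grip":1,"slide":[-0.142,-0.053,0.06],"roll":-30},{"grip":1,"slide":[-0.19,-0.07,0.08],"roll":-40},{"grip":1,"slide":[-0.237,-0.088,0.11],"roll":-50}])

```text
time_s: 19.42
tcp_pos: [0.4416, 0.1005, 0.2505]
eef_rot: [-179.9, -0.1, -0.9]
contact_force: [0.5, 0.3, -1.5]
gripper_width: 0.0399
```

```bash
python3 look.py top t11; python3 look.py wrist w11; python3 plan.py 0.349 0.217 .16 7 0.349 0.217 0.04 7
python3 - <<'E'
from h import *
D=np.load('pics/t11.npz'); im,d=D['im'],D['d']; cal={k:D[k] for k in('mtx','R','t')}
save(cv2.resize(im[130:290,120:320],None,fx=4,fy=4,interpolation=cv2.INTER_CUBIC),'t11c.png')
E
```

```text
t 19.52 tcp [0.4393 0.1015 0.2476] rot [179.96   0.21  -0.8 ] j [ 38.1  -1.9 -24.   -0.1 -68.1  51.1] F [-0.5  0.1 -0.4] w 0.0398
slide [-0.0919, -0.1143, 0.0876] roll -7.8 dist 0.171
slide [-0.0919, -0.1143, 0.2076] roll -7.8 dist 0.254
```

View pics/w11.png

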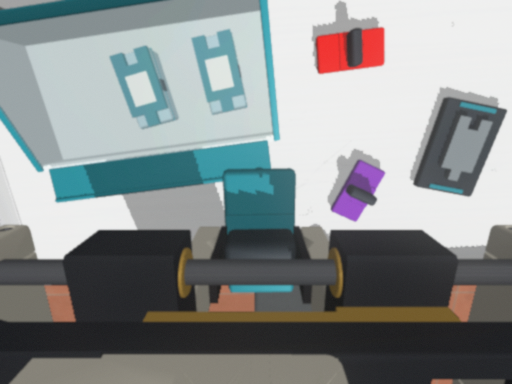

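View pics/t11c.png

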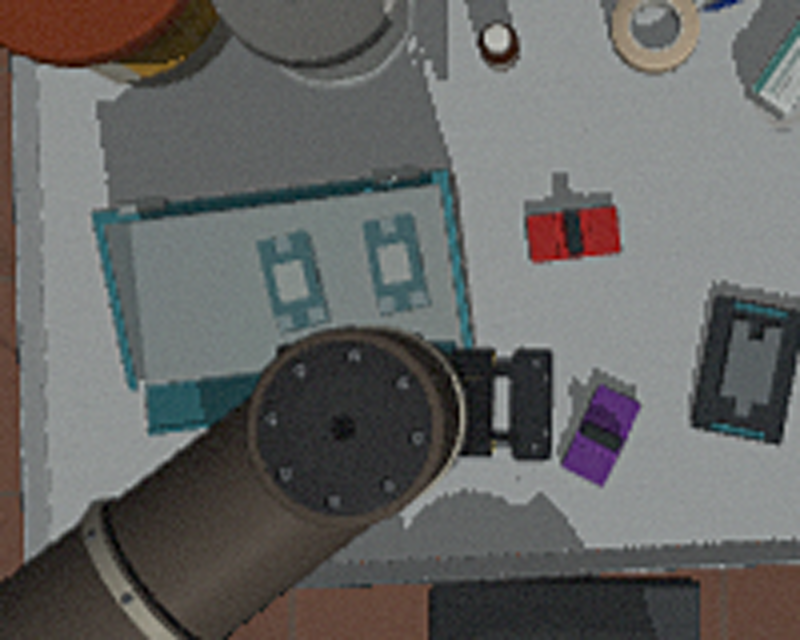

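Request:
apply_moves(commands=[{"grip":1,"slide":[-0.03,-0.038,0.0],"roll":-4},{"grip":1,"slide":[-0.061,-0.076,0.02],"roll":-7.8},{"grip":1,"slide":[-0.092,-0.114,0.05],"roll":-7.8},{"grip":1,"slide":[-0.092,-0.114,0.1],"roll":-7.8},{"grip":1,"slide":[-0.092,-0.114,0.1],"roll":-7.8}])

```text
time_s: 20.15
tcp_pos: [0.3513, 0.2133, 0.1483]
eef_rot: [179.7, 0.2, 6.5]
contact_force: [-0.1, 0.5, -0.5]
gripper_width: 0.0394
```

```bash
python3 look.py wrist w12; python3 plan.py 0.349 0.217 .04 7  0.3985 0.2234 .04 7
python3 - <<'E'
from h import *
D=np.load('pics/w12.npz'); im,d=D['im'],D['d']; cal={k:D[k] for k in('mtx','R','t')}
X=world(cal,*np.meshgrid(np.arange(512),np.arange(384)),d); H=hsv(im)
for n,m in (('lip',(H[...,0]>84)&(H[...,0]<105)&(H[...,1]>80)&(abs(X[...,2]-.054)<.008)&(X[...,0]>.38)&(d>0)),('wall',(abs(X[...,2]-.045)<.004)&(H[...,1]<40)&(X[...,0]>.38)&(d>0))):
    P=X[m]; print(n,len(P), rect(P) if len(P)>5 else '', P.mean(0))
E
```

```text
t 20.2 tcp [0.3528 0.2143 0.1504] rot [1.7986e+02 7.0000e-02 6.4400e+00] j [ 59.   -0.9 -36.8   0.  -54.2  37.4] F [ 0.3 -0.5  1.3] w 0.0396
slide [-0.0035, -0.0031, 0.1104] roll -0.56 dist 0.11
slide [0.0464, -0.0039, 0.1104] roll -0.56 dist 0.12
lip 18347 (array([452.9, 231.8]), 306.5, 68.7, -82.7) [0.44157491 0.2306523  0.05693065]
wall 0  [nan nan nan]<stdin>:5: RuntimeWarning: Mean of empty slice.
  ret = um.true_divide(
```

View pics/w12.png

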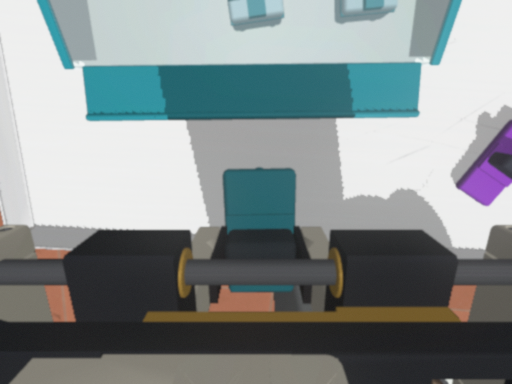

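Request:
apply_moves(commands=[{"grip":1,"slide":[-0.004,-0.003,0.03],"roll":-0.5},{"grip":1,"slide":[-0.004,-0.003,0.07],"roll":-0.5},{"grip":1,"slide":[-0.004,-0.003,0.105],"roll":-0.5},{"grip":1,"slide":[-0.004,-0.003,0.109],"roll":-0.5},{"grip":1,"slide":[-0.004,-0.003,0.109],"roll":-0.5}])

```text
time_s: 20.82
tcp_pos: [0.3498, 0.2184, 0.0429]
eef_rot: [-179.9, -0.1, 6.8]
contact_force: [0.5, 0.2, -1.0]
gripper_width: 0.0398
```

```bash
python3 look.py wrist w13; python3 plan.py 0.3985 0.2234 .04 7
python3 - <<'E'
from h import *
D=np.load('pics/w13.npz'); im,d=D['im'],D['d']; cal={k:D[k] for k in('mtx','R','t')}
X=world(cal,*np.meshgrid(np.arange(512),np.arange(384)),d); H=hsv(im)
m=(H[...,0]>84)&(H[...,0]<105)&(H[...,1]>80)&(d>0)
for b in blobs(m,300):
    P=X[b]; print(np.argwhere(b).mean(0).round(),len(P),rect(P),P.min(0).round(4),P.max(0).round(4))
E
```

```text
t 20.88 tcp [0.3498 0.2187 0.043 ] rot [-1.7989e+02 -1.1000e-01  6.8600e+00] j [ 59.7   8.5 -45.1   0.  -36.3  37.1] F [-0.3  0.  -0.9] w 0.0396
slide [0.0489, 0.0011, 0.003] roll -0.14 dist 0.049
[ 76. 256.] 48644 (array([440. , 232.1]), 247.1, 42.8, -82.9) [0.4037 0.1069 0.0518] [0.4753 0.3532 0.0636]
[199. 259.] 4237 (array([372.5, 222.2]), 42.7, 39.3, -81.7) [0.35   0.1988 0.0277] [0.3938 0.2451 0.0464]
[288. 260.] 412 (array([342.5, 217.7]), 65.8, 41.6, 7.2) [0.308  0.1933 0.0351] [0.376  0.2345 0.126 ]
```

View pics/w13.png

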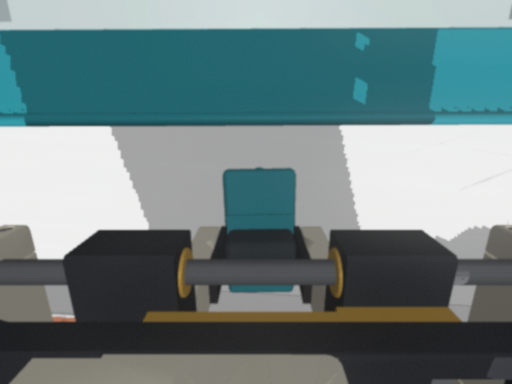

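Request:
apply_moves(commands=[{"grip":1,"slide":[0.015,0,0.005],"roll":0},{"grip":1,"slide":[0.03,0,0.005],"roll":0},{"grip":1,"slide":[0.045,0,0.005],"roll":0},{"grip":1,"slide":[0.048,0,0.005],"roll":0},{"grip":1,"slide":[0.048,0,0.005],"roll":0}])

```text
time_s: 21.5
tcp_pos: [0.3963, 0.2229, 0.036]
eef_rot: [180.0, 0.0, 6.8]
contact_force: [-0.4, -0.1, -0.1]
gripper_width: 0.0397
```

Request:
apply_moves(commands=[{"grip":1,"slide":[0,0,-0.008],"roll":0},{"grip":1,"slide":[0,0,-0.018],"roll":0},{"grip":1,"slide":[-0.002,0,-0.03],"roll":0},{"grip":1,"slide":[-0.004,0,-0.045],"roll":0},{"grip":1,"slide":[-0.006,0,-0.06],"roll":0}])

```text
time_s: 22.12
tcp_pos: [0.3896, 0.2223, 0.0973]
eef_rot: [-180.0, 0.0, 6.9]
contact_force: [-0.2, -0.1, -1.8]
gripper_width: 0.0396
```

```bash
python3 look.py wrist w14; python3 look.py side s14; python3 plan.py
python3 - <<'E'
from h import *
D=np.load('pics/s14.npz'); im=D['im']
save(cv2.resize(im[100:230,80:290],None,fx=3.8,fy=3.8,interpolation=cv2.INTER_CUBIC),'s14c.png')
E
```

```text
t 22.23 tcp [0.3905 0.2232 0.0982] rot [-1.7987e+02 -1.3000e-01  6.8900e+00] j [ 55.    6.7 -37.    0.  -46.2  41.9] F [-1.2 -0.  -1. ] w 0.0394
```

View pics/s14c.png

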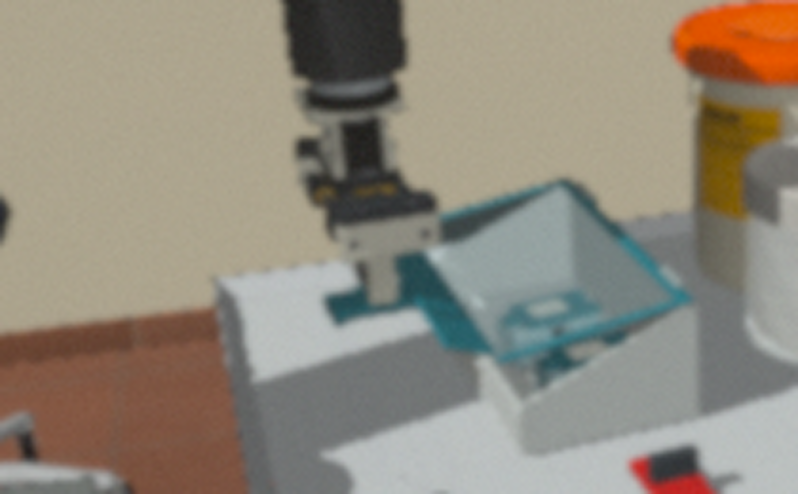

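View pics/w14.png

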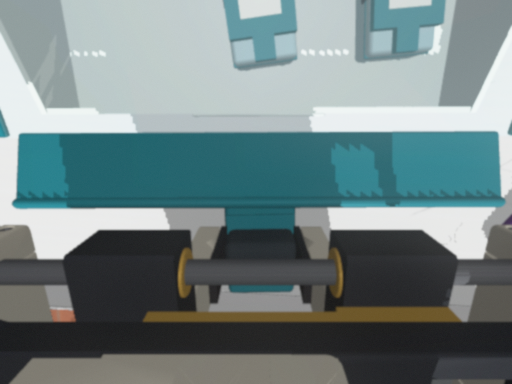

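Request:
apply_moves(commands=[{"grip":1,"slide":[0.001,0,-0.03],"roll":0},{"grip":1,"slide":[0.005,0,-0.06],"roll":0},{"grip":1,"slide":[0.014,0,-0.087],"roll":0},{"grip":1,"slide":[0.028,0,-0.114],"roll":0},{"grip":1,"slide":[0.045,0,-0.137],"roll":0}])

```text
time_s: 22.85
tcp_pos: [0.4348, 0.2279, 0.2342]
eef_rot: [-180.0, -0.0, 6.9]
contact_force: [0.0, 0.4, -1.1]
gripper_width: 0.0397
```

```bash
python3 look.py side s15; python3 plan.py
python3 - <<'E'
from h import *
D=np.load('pics/s15.npz'); im=D['im']
save(cv2.resize(im[70:230,80:290],None,fx=3.6,fy=3.6,interpolation=cv2.INTER_CUBIC),'s15c.png')
E
```

```text
t 22.9 tcp [0.4379 0.2292 0.2371] rot [-179.89   -0.26    6.92] j [ 50.5   2.7 -20.8   0.1 -66.2  46.3] F [2.6 2.  5.2] w 0.0394
```

View pics/s15c.png

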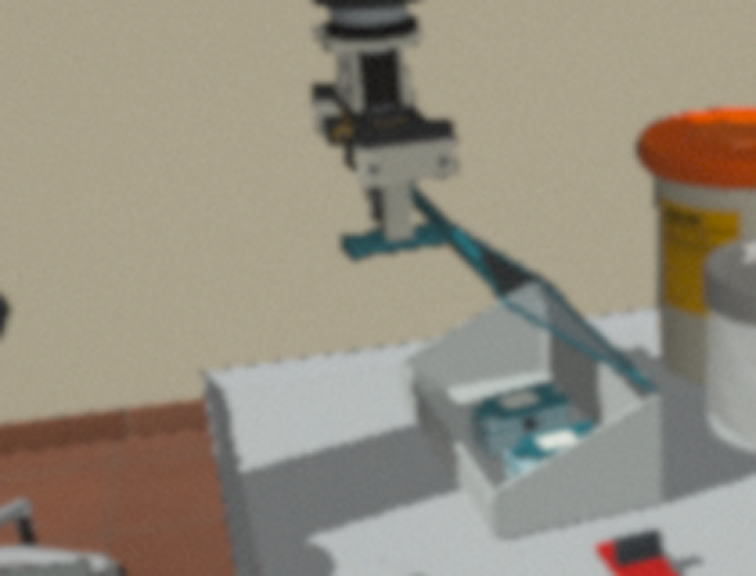

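Request:
apply_moves(commands=[{"grip":1,"slide":[0.019,0,-0.015],"roll":0},{"grip":1,"slide":[0.042,0,-0.027],"roll":0},{"grip":1,"slide":[0.066,0,-0.036],"roll":0},{"grip":1,"slide":[0.092,0,-0.042],"roll":0},{"grip":1,"slide":[0.112,0,-0.044],"roll":0}])

```text
time_s: 23.52
tcp_pos: [0.547, 0.2415, 0.2772]
eef_rot: [-180.0, -0.0, 6.9]
contact_force: [-0.8, -0.0, -1.2]
gripper_width: 0.0395
```

```bash
python3 look.py side s16; python3 plan.py
python3 - <<'E'
from h import *
D=np.load('pics/s16.npz'); im=D['im']
save(cv2.resize(im[50:230,80:290],None,fx=3.3,fy=3.3,interpolation=cv2.INTER_CUBIC),'s16c.png')
E
```

```text
t 23.57 tcp [0.5487 0.2418 0.2768] rot [ 1.7997e+02 -3.0000e-02  6.8500e+00] j [ 42.5  11.9  -4.8   0.  -73.3  54.4] F [4.3 1.8 0.9] w 0.0397
```

View pics/s16c.png

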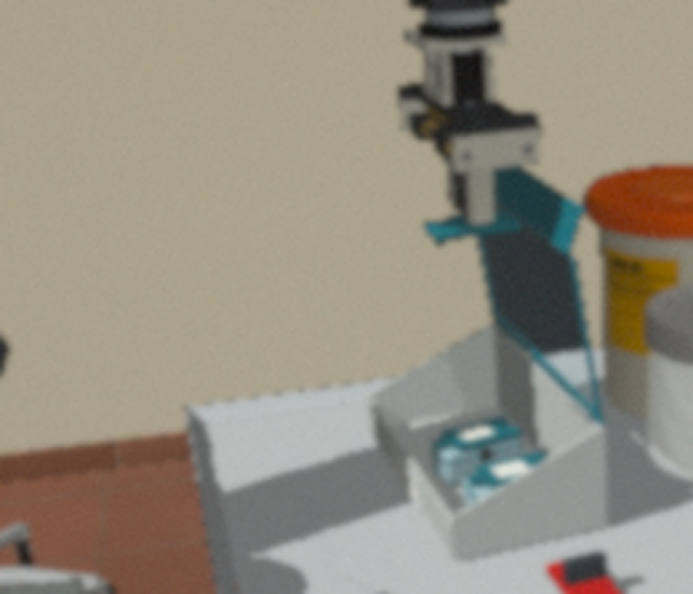

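Request:
apply_moves(commands=[{"grip":1,"slide":[0.012,0,0],"roll":0},{"grip":1,"slide":[0.025,0,0],"roll":0},{"grip":1,"slide":[0.036,0,0],"roll":0},{"grip":1,"slide":[0.046,0,0],"roll":0},{"grip":1,"slide":[0.046,0,0],"roll":0}])

```text
time_s: 24.2
tcp_pos: [0.5923, 0.2468, 0.2768]
eef_rot: [180.0, 0.0, 6.8]
contact_force: [0.3, -0.1, -0.8]
gripper_width: 0.0392
```

```bash
python3 look.py side s17; python3 plan.py
python3 - <<'E'
from h import *
D=np.load('pics/s17.npz'); im=D['im']
save(cv2.resize(im[50:230,80:290],None,fx=3.3,fy=3.3,interpolation=cv2.INTER_CUBIC),'s17c.png')
E
```

```text
t 24.25 tcp [0.5919 0.2468 0.2769] rot [1.7999e+02 3.0000e-02 6.8500e+00] j [ 40.   15.9   0.6  -0.  -74.7  56.8] F [ 0.1  0.2 -0.5] w 0.0393
```

View pics/s17c.png

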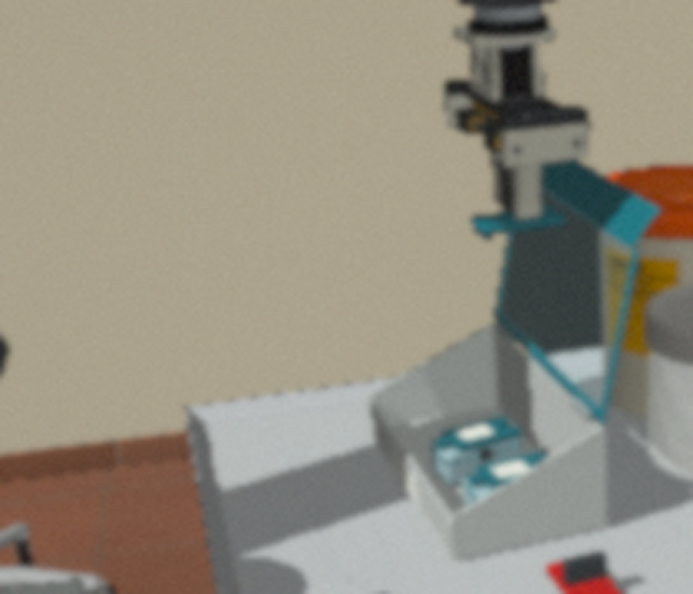

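Request:
apply_moves(commands=[{"grip":1,"slide":[-0.02,0,0],"roll":0},{"grip":1,"slide":[-0.06,0,0],"roll":0},{"grip":1,"slide":[-0.11,0,0],"roll":0},{"grip":1,"slide":[-0.15,0,0],"roll":0},{"grip":1,"slide":[-0.15,0,0],"roll":0}])

```text
time_s: 24.88
tcp_pos: [0.4406, 0.2284, 0.2784]
eef_rot: [-179.9, -0.1, 7.0]
contact_force: [1.2, -0.1, -0.0]
gripper_width: 0.0397
```

```bash
python3 look.py side s18; python3 look.py wrist w18; python3 plan.py 0.626 -0.158 0.15 -4
python3 - <<'E'
from h import *
D=np.load('pics/s18.npz'); im=D['im']
save(cv2.resize(im[50:230,80:290],None,fx=3.3,fy=3.3,interpolation=cv2.INTER_CUBIC),'s18c.png')
E
```

```text
t 24.98 tcp [0.4427 0.2291 0.2781] rot [-1.7993e+02 -9.0000e-02  6.9200e+00] j [ 50.    1.8 -16.3   0.  -71.8  46.9] F [-0.4  0.7 -1.3] w 0.0396
slide [0.1353, 0.4064, 0.1281] roll 10.92 dist 0.447
```

View pics/s18c.png

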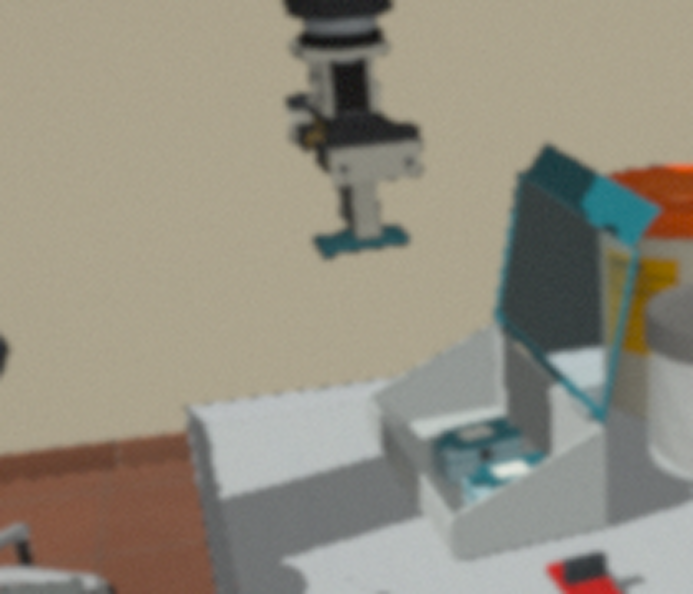

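View pics/w18.png

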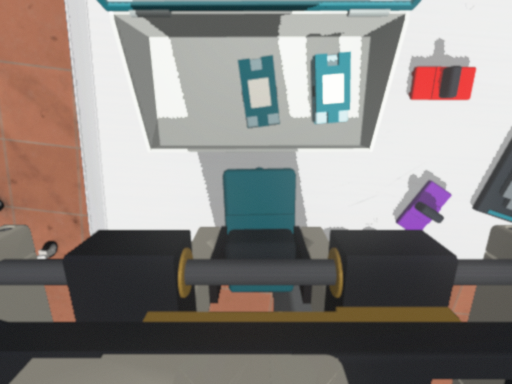

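```bash
cat > case.py <<'E'
import sys
from h import *
name=sys.argv[1]
D=np.load('pics/'+name+'.npz'); im,d=D['im'],D['d']; cal={k:D[k] for k in('mtx','R','t')}
X=world(cal,*np.meshgrid(np.arange(512),np.arange(384)),d)
z0=float(sys.argv[2]) if len(sys.argv)>2 else .0525
m=(abs(X[...,2]-z0)<.004)&(d>0)&(X[...,0]>.455)&(X[...,0]<.61)&(X[...,1]>.09)&(X[...,1]<.4)
mm=cv2.morphologyEx(m.astype(np.uint8),cv2.MORPH_CLOSE,np.ones((5,5)))>0
for b in blobs(mm,150):
    b=b&m; P=X[b]; 
    print('case px',np.argwhere(b).mean(0).round()[::-1],len(P),rect(P),'z',np.median(P[:,2]).round(4))
E
python3 case.py w18; python3 look.py top t18; python3 case.py t18
python3 - <<'E'
from h import *
D=np.load('pics/w18.npz'); im=D['im']
save(cv2.resize(im[0:160,90:420],None,fx=2.4,fy=2.4,interpolation=cv2.INTER_CUBIC),'w18c.png')
D=np.load('pics/w18.npz'); im,d=D['im'],D['d']; cal={k:D[k] for k in('mtx','R','t')}
X=world(cal,*np.meshgrid(np.arange(512),np.arange(384)),d)
P=X[(abs(X[...,2]-.044)<.004)&(d>0)&(X[...,0]<.53)&(X[...,0]>.42)&(abs(X[...,1]-.23)<.17)]; print('front wall',rect(P))
P=X[(abs(X[...,2]-.101)<.006)&(d>0)&(X[...,0]<.66)&(X[...,0]>.55)&(abs(X[...,1]-.23)<.17)]; print('rear wall',rect(P))
P=X[(abs(X[...,2]-.007)<.003)&(d>0)&(X[...,0]<.60)&(X[...,0]>.48)&(abs(X[...,1]-.23)<.14)]; print('floor',rect(P),np.median(P[:,2]))
E
```

```text
case px [195.  28.] 204 (array([601.4, 329.4]), 141.8, 1.3, -82.8) z 0.0527
case px [141.  94.] 279 (array([519.7, 392. ]), 128.2, 4.7, 5.2) z 0.0527
case px [378.  83.] 186 (array([564.4,  95.3]), 91.8, 1.4, 7.2) z 0.0528
case px [332.  85.] 2060 (array([553.5, 151.1]), 84.0, 44.6, 11.1) z 0.0522
case px [258.  90.] 1991 (array([537.2, 243.3]), 84.0, 44.0, 14.3) z 0.0523
case px [218. 195.] 208 (array([552.9, 148.6]), 83.4, 43.6, 10.8) z 0.0528
case px [192. 199.] 210 (array([537.7, 241.1]), 83.6, 44.8, 14.1) z 0.0526
front wall (array([499. , 236.9]), 307.4, 85.5, -85.5)
rear wall (array([596.6, 249.5]), 307.2, 35.9, -82.5)
floor (array([540., 230.]), 279.9, 120.0, 90.0) 0.006776248908334028
```

View pics/w18c.png

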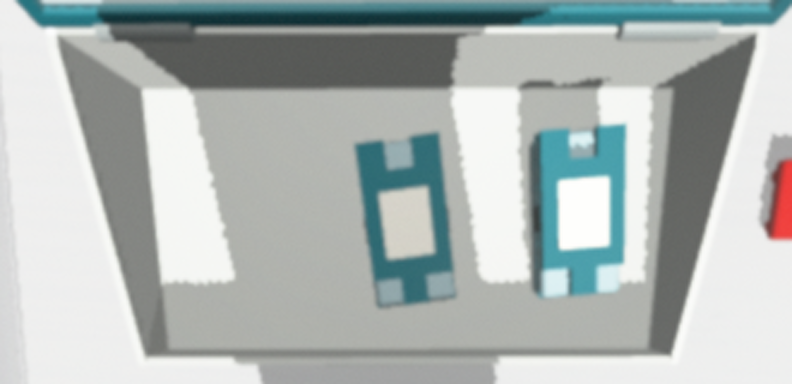

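Request:
apply_moves(commands=[{"grip":1,"slide":[0.015,0.045,0.0],"roll":3},{"grip":1,"slide":[0.032,0.1,0.0],"roll":6},{"grip":1,"slide":[0.05,0.155,0.0],"roll":9},{"grip":1,"slide":[0.068,0.21,0.0],"roll":11},{"grip":1,"slide":[0.086,0.265,0.0],"roll":11}])

```text
time_s: 25.65
tcp_pos: [0.5613, -0.0261, 0.2768]
eef_rot: [180.0, 0.0, -4.2]
contact_force: [1.1, 1.4, -0.8]
gripper_width: 0.0398
```

```bash
python3 plan.py 0.626 -0.158 0.10 -4
```

```text
t 25.65 tcp [ 0.5613 -0.0261  0.2768] rot [ 1.7998e+02  2.0000e-02 -4.2000e+00] j [ 17.3   8.2  -9.3   0.  -72.5  68.5] F [ 1.1  1.4 -0.8] w 0.0398
slide [0.0742, 0.1268, 0.1768] roll -0.2 dist 0.23
```

Request:
apply_moves(commands=[{"grip":1,"slide":[0.019,0.032,0.045],"roll":0},{"grip":1,"slide":[0.038,0.064,0.09],"roll":0},{"grip":1,"slide":[0.057,0.096,0.135],"roll":0},{"grip":1,"slide":[0.074,0.127,0.177],"roll":0},{"grip":1,"slide":[0.074,0.127,0.177],"roll":0}])

```text
time_s: 26.28
tcp_pos: [0.6227, -0.1586, 0.0944]
eef_rot: [180.0, 0.5, -4.4]
contact_force: [-0.7, 0.2, -0.6]
gripper_width: 0.0396
```

```bash
python3 look.py wrist w19; python3 plan.py 0.626 -0.158 0.021 -4
```

```text
t 26.32 tcp [ 0.6238 -0.1576  0.097 ] rot [179.96   0.31  -4.29] j [  3.2  23.8 -12.5   0.  -54.   82.5] F [ 1.4 -0.2 -0.3] w 0.0392
slide [0.0022, 0.0002, 0.076] roll -0.29 dist 0.076
```

View pics/w19.png

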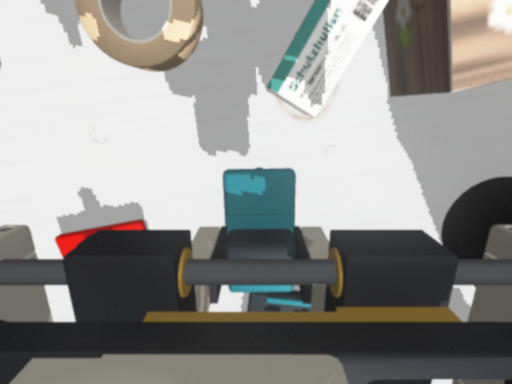

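Request:
apply_moves(commands=[{"grip":1,"slide":[0.002,0,0.03],"roll":0},{"grip":1,"slide":[0.002,0,0.06],"roll":0},{"grip":1,"slide":[0.002,0,0.073],"roll":0},{"grip":1,"slide":[0.002,0,0.077],"roll":0},{"grip":1,"slide":[0.002,0,0.077],"roll":0}])

```text
time_s: 26.95
tcp_pos: [0.6274, -0.1559, 0.0243]
eef_rot: [180.0, -0.1, -4.1]
contact_force: [0.9, 0.1, 0.9]
gripper_width: 0.0396
```

Request:
apply_moves(commands=[{"grip":0.25,"slide":[0,0,0],"roll":0},{"grip":0.25,"slide":[0,0,0],"roll":0},{"grip":0.25,"slide":[0,0,-0.02],"roll":0},{"grip":0.25,"slide":[0,0,-0.06],"roll":0},{"grip":0.25,"slide":[0,0,-0.12],"roll":0}])

```text
time_s: 27.58
tcp_pos: [0.6254, -0.156, 0.1432]
eef_rot: [180.0, 0.2, -4.1]
contact_force: [1.8, 0.4, 0.3]
gripper_width: 0.0654
```

```bash
python3 look.py wrist w20; python3 lid.py w20 .626 -.158; python3 plan.py 0.45 0.15 0.25 11
```

```text
plate 2587 (array([ 627.5, -154.6]), 84.0, 43.9, -3.0) 0.015245097715380287
bar 535 (array([ 627.9, -154.7]), 38.9, 13.2, 85.4) 0.038640580963524365 [ 0.62824984 -0.15490078  0.03850945]
t 27.62 tcp [ 0.6303 -0.157   0.154 ] rot [179.91  -0.61  -4.05] j [  3.3  20.8  -9.    0.2 -59.7  82.6] F [ 3.3 -0.6  9.2] w 0.0657
slide [-0.2015, -0.2935, -0.096] roll -15.05 dist 0.369
```

Request:
apply_moves(commands=[{"grip":0.3,"slide":[-0.02,-0.055,-0.05],"roll":-4},{"grip":0.3,"slide":[-0.04,-0.11,-0.07],"roll":-8},{"grip":0.3,"slide":[-0.06,-0.165,-0.07],"roll":-12},{"grip":0.3,"slide":[-0.08,-0.225,-0.07],"roll":-15},{"grip":0.3,"slide":[-0.099,-0.28,-0.05],"roll":-15}])

```text
time_s: 28.25
tcp_pos: [0.5502, 0.1257, 0.1974]
eef_rot: [-179.9, -0.3, 10.9]
contact_force: [1.1, 0.8, 0.3]
gripper_width: 0.0611
```

```bash
python3 look.py wrist w21; python3 case.py w21; python3 plan.py 0.553 0.150 0.12 11
```

```text
case px [ 13. 159.] 772 (array([521.1, 391.8]), 132.5, 5.6, 5.5) z 0.0526
case px [153. 170.] 2650 (array([537.3, 243.3]), 84.2, 45.3, 14.2) z 0.0523
case px [239. 171.] 2560 (array([553.8, 150.9]), 83.9, 44.1, 11.1) z 0.0523
t 28.3 tcp [0.5475 0.1304 0.194 ] rot [-1.7987e+02 -4.0000e-02  1.1000e+01] j [ 33.2  11.4 -16.4  -0.1 -62.1  67.8] F [-3.2  2.5 -4. ] w 0.0614
slide [0.0091, -0.0182, 0.074] roll 0.0 dist 0.077
```

View pics/w21.png

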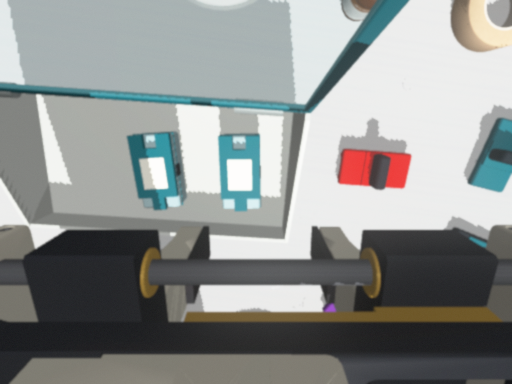

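Request:
apply_moves(commands=[{"grip":0.3,"slide":[0.009,-0.019,0.03],"roll":0},{"grip":0.3,"slide":[0.009,-0.019,0.074],"roll":0},{"grip":0.3,"slide":[0.009,-0.019,0.11],"roll":0},{"grip":0.3,"slide":[0.009,-0.019,0.11],"roll":0}])

```text
time_s: 28.8
tcp_pos: [0.5534, 0.1428, 0.0832]
eef_rot: [179.9, 0.3, 10.8]
contact_force: [0.1, 0.9, 0.2]
gripper_width: 0.0609
```

```bash
python3 plan.py 0.5533 0.1505 0.031 11.1
```

```text
t 28.8 tcp [0.5534 0.1428 0.0832] rot [179.91   0.27  10.85] j [ 34.1  18.7 -22.8  -0.  -48.8  66.8] F [0.1 0.9 0.2] w 0.0609
slide [0.0013, -0.0076, 0.0522] roll -0.25 dist 0.053
```

Request:
apply_moves(commands=[{"grip":0.3,"slide":[0.001,-0.0075,0.0],"roll":0},{"grip":0.3,"slide":[0.001,-0.0075,0.0],"roll":0},{"grip":0.3,"slide":[0.001,-0.0075,0.02],"roll":0},{"grip":0.3,"slide":[0.001,-0.0075,0.04],"roll":0},{"grip":0.3,"slide":[0.001,-0.0075,0.052],"roll":0}])

```text
time_s: 29.42
tcp_pos: [0.555, 0.1516, 0.0337]
eef_rot: [-180.0, -0.1, 10.9]
contact_force: [0.3, -0.5, -0.3]
gripper_width: 0.0615
```

```bash
python3 plan.py 0.5533 0.1505 0.031 11.1; python3 look.py wrist w22
```

```text
t 29.43 tcp [0.555  0.1516 0.0337] rot [-1.7997e+02 -7.0000e-02  1.0860e+01] j [ 34.7  22.5 -25.2   0.  -42.2  66.1] F [ 0.3 -0.5 -0.3] w 0.0615
slide [-0.0019, 0.0007, 0.0027] roll -0.24 dist 0.003
```

View pics/w22.png

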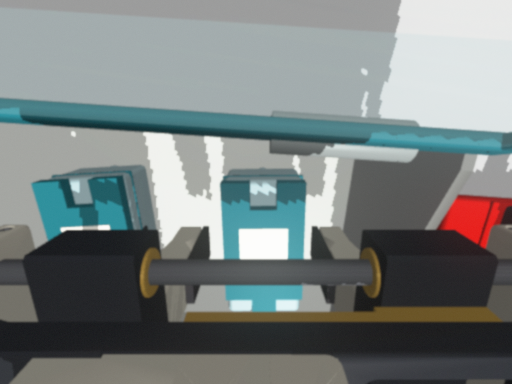

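Fingers straddle the right case, centred; close on it.

Request:
apply_moves(commands=[{"grip":1,"slide":[-0.001,0,0.002],"roll":0},{"grip":1,"slide":[-0.001,0,0.002],"roll":0},{"grip":1,"slide":[-0.001,0,0.002],"roll":0},{"grip":1,"slide":[-0.001,0,0.002],"roll":0}], grip_force=35)

```text
time_s: 29.98
tcp_pos: [0.5541, 0.1513, 0.032]
eef_rot: [-180.0, -0.1, 10.9]
contact_force: [-0.7, -0.5, 3.6]
gripper_width: 0.0437
```

```bash
python3 plan.py
```

```text
t 29.98 tcp [0.5541 0.1513 0.032 ] rot [-1.7998e+02 -6.0000e-02  1.0870e+01] j [ 34.8  22.5 -25.4   0.  -42.   66.1] F [-0.7 -0.5  3.6] w 0.0437
```

Request:
apply_moves(commands=[{"grip":1,"slide":[0,0,-0.02],"roll":0},{"grip":1,"slide":[0,0,-0.06],"roll":0},{"grip":1,"slide":[0,0,-0.11],"roll":0},{"grip":1,"slide":[0,0,-0.165],"roll":0},{"grip":1,"slide":[0,0,-0.18],"roll":0}])

```text
time_s: 30.6
tcp_pos: [0.5552, 0.1519, 0.2156]
eef_rot: [-179.9, -0.4, 10.9]
contact_force: [0.2, 0.5, -1.9]
gripper_width: 0.0435
```

```bash
python3 look.py wrist w23; python3 plan.py 0.4583 -0.1707 0.15 -11.6
```

```text
t 30.65 tcp [0.5551 0.1518 0.2156] rot [-179.89   -0.33   10.88] j [ 34.8  11.5 -13.4   0.  -64.8  66.1] F [ 0.1 -0.1  0.8] w 0.0438
slide [-0.1559, 0.2985, 0.0656] roll 22.48 dist 0.343
```

View pics/w23.png

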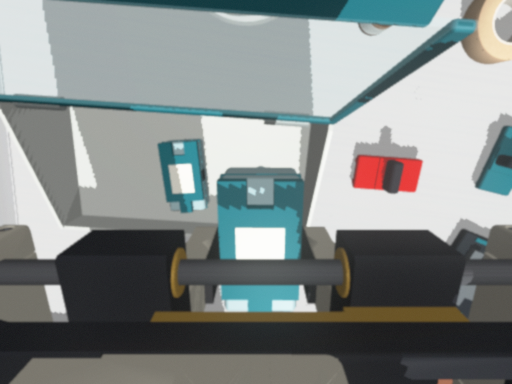

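```bash
cat > held.py <<'E'
# held.py pic dz : offset of held case/lid (top plane at tcp z + dz) in tool frame, state read now
import sys
from h import *
D=np.load('pics/'+sys.argv[1]+'.npz'); im,d=D['im'],D['d']; cal={k:D[k] for k in('mtx','R','t')}
s=get_state(); dz=float(sys.argv[2])
X=world(cal,*np.meshgrid(np.arange(512),np.arange(384)),d)
y=np.radians(s['eef_rot'][2]); p=np.array(s['tcp_pos'])
Q=X-p; tx=Q[...,0]*np.cos(y)+Q[...,1]*np.sin(y); ty=Q[...,0]*np.sin(y)-Q[...,1]*np.cos(y)
m=(d>0)&(abs(Q[...,2]-dz)<.006)&(abs(tx)<.07)&(abs(ty)<.04)
m&=(hsv(im)[...,1]>60)
rows=[]
print('n',m.sum(),'dz med',np.median(Q[...,2][m]).round(4),'tx',np.percentile(tx[m],[.5,99.5]).round(4),'ty',np.percentile(ty[m],[.5,99.5]).round(4))
T=np.stack([tx[m],ty[m]],-1); print(rect(T[T[:,0]>.012]),'(tool frame; angle about tool z)')
for a,b in ((.014,.02),(.02,.026),(.03,.036),(.036,.04)):
    k=(T[:,0]>a)&(T[:,0]<b)
    if k.sum()>10: print(a,np.percentile(T[k,1],[1,99]).round(4), np.percentile(T[k,1],[1,99]).mean().round(4))
E
python3 held.py w23 0.0205
```

```text
n 5743 dz med 0.0199 tx [-0.0343  0.0422] ty [-0.0228  0.0209]
(array([27.2, -0.9]), 44.0, 30.4, -90.0) (tool frame; angle about tool z)
0.014 [-0.0227  0.0208] -0.0009
0.02 [-0.0223  0.0204] -0.0009
0.03 [-0.0222  0.0206] -0.0008
0.036 [-0.022   0.0205] -0.0007
```

Run:
```python
from h import *
for n in ['w1','w2','w5','w7','top0','t18']:
    D=np.load('pics/'+n+'.npz'); im,d=D['im'],D['d']; cal={k:D[k] for k in('mtx','R','t')}
    X=world(cal,*np.meshgrid(np.arange(512),np.arange(384)),d)
    near=(d>0)&(abs(X[...,0]-.458)<.09)&(abs(X[...,1]+.171)<.07)
    H=hsv(im)
    m=near&(abs(X[...,2]-.015)<.004)&(H[...,2]<130); b=max(blobs(m,50),key=lambda q:q.sum())
    print(n,'plinth',m.sum(),rect(X[b]),np.median(X[b][:,2]).round(4))
    m=near&(abs(X[...,2]-.022)<.003)&(H[...,1]<60)&(H[...,2]>90)
    bb=blobs(m,50)
    if bb:
        b=max(bb,key=lambda q:q.sum()); print('   seat',b.sum(),rect(X[b]),np.median(X[b][:,2]).round(4))
    m=near&(abs(X[...,2]-.016)<.006)&(H[...,0]>84)&(H[...,0]<105)&(H[...,1]>80)
    print('   strips',[(rect(X[b])[0].tolist(),b.sum()) for b in blobs(m,15)])
```

```text
w1 plinth 6527 (array([ 460.2, -169.2]), 121.8, 83.4, -11.1) 0.0147
   seat 2547 (array([ 459.4, -169. ]), 83.8, 43.7, -11.4) 0.0217
   strips [([514.4, -180.7], np.int64(462)), ([404.9, -158.8], np.int64(286))]
w2 plinth 4165 (array([ 460.5, -169. ]), 121.0, 83.1, -11.2) 0.0147
   seat 1908 (array([ 459.2, -168.9]), 83.8, 44.0, -11.1) 0.0217
   strips [([514.4, -180.4], np.int64(298)), ([405.1, -158.6], np.int64(197))]
w5 plinth 5956 (array([ 463.7, -169.8]), 114.9, 83.3, -11.4) 0.0147
   seat 2901 (array([ 459.1, -169.2]), 84.5, 44.1, -11.3) 0.0217
   strips [([514.3, -180.5], np.int64(443))]
w7 plinth 8010 (array([ 460.3, -169.5]), 122.7, 83.4, -11.1) 0.0147
   seat 4141 (array([ 459.8, -169.2]), 84.0, 43.9, -10.7) 0.0217
   strips [([514.4, -180.7], np.int64(487)), ([404.3, -158.6], np.int64(430))]
top0 plinth 451 (array([ 458.5, -170.6]), 123.0, 84.0, -10.9) 0.0153
   strips [([512.1, -181.8], np.int64(27)), ([405.4, -148.4], np.int64(16))]
t18 plinth 469 (array([ 458.5, -170.8]), 123.2, 84.0, -11.2) 0.0153
   seat 136 (array([ 459.4, -171.9]), 78.0, 42.0, -12.2) 0.0221
   strips [([512.2, -182.0], np.int64(29)), ([402.8, -159.2], np.int64(24))]
```

```bash
python3 plan.py 0.459 -0.1698 0.15 -11.3
```

```text
t 30.65 tcp [0.5551 0.1518 0.2156] rot [-179.89   -0.33   10.88] j [ 34.8  11.5 -13.4   0.  -64.8  66.1] F [ 0.1 -0.1  0.8] w 0.0438
slide [-0.1551, 0.2977, 0.0656] roll 22.18 dist 0.342
```

Request:
apply_moves(commands=[{"grip":1,"slide":[-0.02,0.038,0.0],"roll":4},{"grip":1,"slide":[-0.048,0.092,0.0],"roll":10},{"grip":1,"slide":[-0.076,0.146,0.0],"roll":16},{"grip":1,"slide":[-0.104,0.2,0.01],"roll":22},{"grip":1,"slide":[-0.132,0.254,0.03],"roll":22}])

```text
time_s: 31.28
tcp_pos: [0.4712, -0.1233, 0.1808]
eef_rot: [-180.0, 0.0, -11.2]
contact_force: [1.5, -0.1, -2.1]
gripper_width: 0.0433
```

Request:
apply_moves(commands=[{"grip":1,"slide":[0.0,0.02,0.03],"roll":0},{"grip":1,"slide":[-0.004,0.049,0.036],"roll":0},{"grip":1,"slide":[-0.004,0.049,0.036],"roll":0},{"grip":1,"slide":[-0.004,0.049,0.036],"roll":0}])

```text
time_s: 31.78
tcp_pos: [0.4586, -0.169, 0.1451]
eef_rot: [180.0, 0.1, -11.2]
contact_force: [0.2, 0.8, -1.1]
gripper_width: 0.0437
```

```bash
python3 plan.py 0.459 -0.1698 0.065 -11.3; python3 look.py wrist w24;python3 held.py w24 .02
```

```text
t 31.77 tcp [ 0.4586 -0.169   0.1451] rot [ 1.800e+02  7.000e-02 -1.118e+01] j [  2.9   7.2 -28.8  -0.  -54.1  76. ] F [ 0.2  0.8 -1.1] w 0.0437
slide [0.0005, 0.0007, 0.0801] roll 0.12 dist 0.08
n 5705 dz med 0.0196 tx [-0.0349  0.0416] ty [-0.0224  0.0212]
(array([26.9, -0.6]), 43.9, 29.7, 90.0) (tool frame; angle about tool z)
0.014 [-0.0223  0.0209] -0.0007
0.02 [-0.0217  0.0206] -0.0006
0.03 [-0.0218  0.0206] -0.0006
0.036 [-0.0218  0.0209] -0.0005
```

View pics/w24.png

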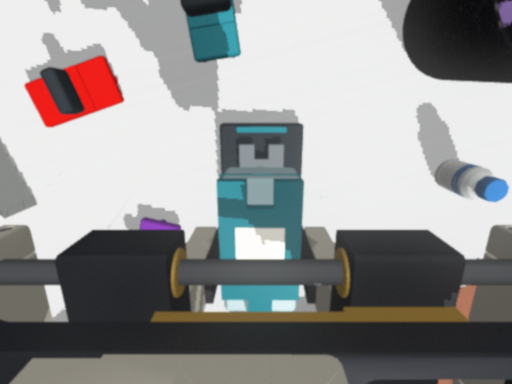

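Request:
apply_moves(commands=[{"grip":1,"slide":[0.0005,0.0007,0.03],"roll":0},{"grip":1,"slide":[0.0005,0.0007,0.065],"roll":0},{"grip":1,"slide":[0.0005,0.0007,0.088],"roll":0},{"grip":1,"slide":[0.0005,0.0007,0.088],"roll":0}])

```text
time_s: 32.33
tcp_pos: [0.4584, -0.1692, 0.0566]
eef_rot: [180.0, 0.2, -11.1]
contact_force: [-0.1, -0.3, -0.2]
gripper_width: 0.0438
```

```bash
python3 plan.py 0.459 -0.1698 0.042 -11.3
```

```text
t 32.33 tcp [ 0.4584 -0.1692  0.0566] rot [179.97   0.19 -11.08] j [  2.8  13.9 -34.8  -0.  -41.5  76.1] F [-0.1 -0.3 -0.2] w 0.0438
slide [0.0007, 0.0005, 0.0146] roll 0.22 dist 0.015
```

Request:
apply_moves(commands=[{"grip":1,"slide":[0.0006,0.0005,0.004],"roll":0.2},{"grip":1,"slide":[0.0006,0.0005,0.008],"roll":0.2},{"grip":1,"slide":[0.0006,0.0005,0.011],"roll":0.2},{"grip":1,"slide":[0.0006,0.0005,0.0135],"roll":0.2},{"grip":1,"slide":[0.0006,0.0005,0.015],"roll":0.2}])

```text
time_s: 32.95
tcp_pos: [0.4598, -0.1705, 0.0428]
eef_rot: [-180.0, -0.0, -11.3]
contact_force: [0.2, 0.9, -1.1]
gripper_width: 0.0438
```

```bash
python3 plan.py 0.459 -0.1698 0.042 -11.3
```

```text
t 32.95 tcp [ 0.4598 -0.1705  0.0428] rot [-1.800e+02 -1.000e-02 -1.134e+01] j [  2.7  15.2 -35.5   0.  -39.3  76. ] F [ 0.2  0.9 -1.1] w 0.0438
slide [-0.001, -0.0006, 0.0008] roll -0.04 dist 0.001
```

Request:
apply_moves(commands=[{"grip":1,"slide":[-0.0005,-0.0005,0.001],"roll":0},{"grip":0.3,"slide":[-0.0005,-0.0005,0.001],"roll":0},{"grip":0.3,"slide":[-0.0005,-0.0005,0.001],"roll":0},{"grip":0.3,"slide":[-0.0005,-0.0005,-0.02],"roll":0},{"grip":0.3,"slide":[-0.0005,-0.0005,-0.07],"roll":0}])

```text
time_s: 33.58
tcp_pos: [0.4577, -0.1698, 0.1119]
eef_rot: [179.9, 0.3, -11.4]
contact_force: [1.5, -0.2, -1.0]
gripper_width: 0.061
```

Request:
apply_moves(commands=[{"grip":0.3,"slide":[-0.02,0,-0.03],"roll":0},{"grip":0.3,"slide":[-0.02,0,-0.06],"roll":0},{"grip":0.3,"slide":[-0.02,0,-0.06],"roll":0}])

```text
time_s: 33.95
tcp_pos: [0.4413, -0.166, 0.1755]
eef_rot: [-179.9, -0.3, -11.3]
contact_force: [-0.3, 0.3, -0.4]
gripper_width: 0.0611
```

```bash
python3 plan.py; python3 look.py wrist w25; python3 look.py side s25
cat > stack.py <<'E'
import sys
from h import *
D=np.load('pics/'+sys.argv[1]+'.npz'); im,d=D['im'],D['d']; cal={k:D[k] for k in('mtx','R','t')}
z0=float(sys.argv[2])
X=world(cal,*np.meshgrid(np.arange(512),np.arange(384)),d)
m=(d>0)&(abs(X[...,0]-.459)<.08)&(abs(X[...,1]+.17)<.07)&(abs(X[...,2]-z0)<.006)
P=X[m]; print('top',len(P),rect(P),'z med',np.median(P[:,2]).round(4))
A=np.c_[P[:,:2]-P[:,:2].mean(0),np.ones(len(P))]
c,*_=np.linalg.lstsq(A,P[:,2],rcond=None); print('tilt',c[:2].round(3))
E
python3 stack.py w25 .062
```

```text
t 33.95 tcp [ 0.4413 -0.166   0.1755] rot [-179.95   -0.31  -11.31] j [  3.4   3.4 -28.7   0.  -57.6  75.3] F [-0.3  0.3 -0.4] w 0.0611
top 3195 (array([ 459.2, -169. ]), 83.9, 44.0, -11.4) z med 0.0618
tilt [-0.002  0.001]
```

View pics/w25.png

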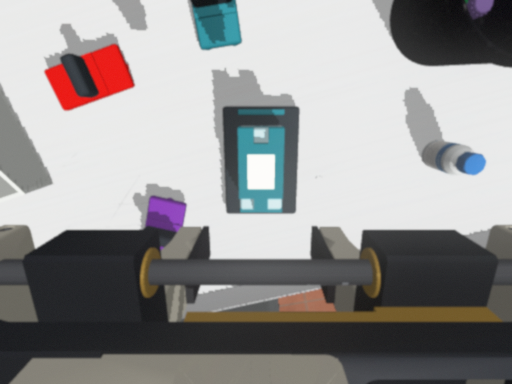

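View pics/s25.png

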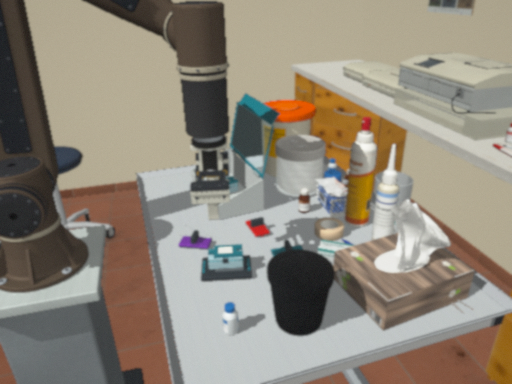

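```bash
python3 plan.py 0.50 0.10 0.23 0 0.537 0.2425 0.23 14.2
```

```text
t 34.05 tcp [ 0.4397 -0.1658  0.1729] rot [-1.7997e+02 -4.0000e-02 -1.1340e+01] j [  3.4   3.6 -28.8  -0.  -57.6  75.3] F [ 0.5  0.1 -0.2] w 0.0612
slide [0.0068, -0.2725, -0.0571] roll -11.34 dist 0.279
slide [0.015, -0.4195, -0.0571] roll -25.54 dist 0.424
```

Request:
apply_moves(commands=[{"grip":0.3,"slide":[0.0,-0.04,-0.03],"roll":-4},{"grip":0.3,"slide":[0.002,-0.098,-0.05],"roll":-10},{"grip":0.3,"slide":[0.004,-0.157,-0.057],"roll":-15},{"grip":0.3,"slide":[0.006,-0.216,-0.057],"roll":-20},{"grip":0.3,"slide":[0.008,-0.274,-0.057],"roll":-25}])

```text
time_s: 34.67
tcp_pos: [0.5013, 0.103, 0.2288]
eef_rot: [180.0, 0.1, 13.8]
contact_force: [0.6, -0.6, 0.5]
gripper_width: 0.0609
```

```bash
python3 plan.py 0.537 0.2425 0.2 14.2
```

```text
t 34.67 tcp [0.5013 0.103  0.2288] rot [1.7998e+02 8.0000e-02 1.3830e+01] j [ 33.6   5.  -19.3  -0.  -65.7  70.2] F [ 0.6 -0.6  0.5] w 0.0609
slide [0.068, -0.1269, 0.0288] roll -0.37 dist 0.147
```

Request:
apply_moves(commands=[{"grip":0.3,"slide":[0.022,-0.042,0.0],"roll":-0.3},{"grip":0.3,"slide":[0.045,-0.084,0.01],"roll":-0.3},{"grip":0.3,"slide":[0.068,-0.127,0.04],"roll":-0.3},{"grip":0.3,"slide":[0.068,-0.127,0.06],"roll":-0.3},{"grip":0.3,"slide":[0.068,-0.127,0.06],"roll":-0.3}])

```text
time_s: 35.3
tcp_pos: [0.5361, 0.2399, 0.1665]
eef_rot: [179.8, 0.3, 14.0]
contact_force: [-0.5, -0.5, -0.2]
gripper_width: 0.0613
```

```bash
python3 look.py wrist w26; python3 case.py w26; python3 plan.py 0.537 0.2425 0.09 14.2
```

```text
case px [104. 163.] 607 (array([521.3, 393.3]), 132.6, 5.4, 6.4) z 0.0526
case px [258. 182.] 3032 (array([537.8, 243.2]), 83.5, 44.0, 14.2) z 0.0523
case px [410. 189.] 365 (array([568.5,  95.5]), 83.6, 2.2, 7.2) z 0.0525
t 35.35 tcp [0.537  0.24   0.1683] rot [179.9    0.18  13.97] j [ 43.1  15.1 -15.1   0.  -60.   60.9] F [-0.1 -0.2  0. ] w 0.0614
slide [0.0006, -0.0024, 0.0783] roll -0.23 dist 0.078
```

View pics/w26.png

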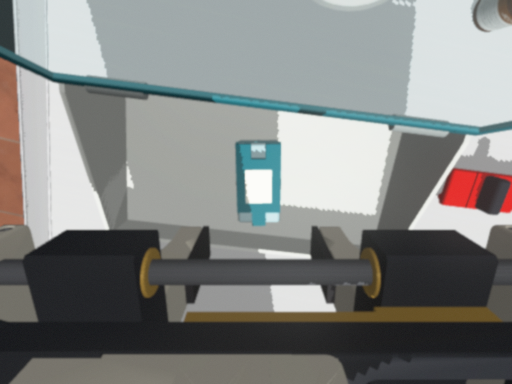

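Request:
apply_moves(commands=[{"grip":0.3,"slide":[0.001,-0.0025,0.03],"roll":-0.2},{"grip":0.3,"slide":[0.001,-0.0025,0.078],"roll":-0.2},{"grip":0.3,"slide":[0.001,-0.0025,0.115],"roll":-0.2},{"grip":0.3,"slide":[0.001,-0.0025,0.136],"roll":-0.2},{"grip":0.3,"slide":[0.001,-0.0025,0.136],"roll":-0.2}])

```text
time_s: 35.98
tcp_pos: [0.5376, 0.2422, 0.0333]
eef_rot: [179.9, 0.1, 14.1]
contact_force: [-0.4, 0.1, 0.9]
gripper_width: 0.0615
```

```bash
python3 plan.py 0.5376 0.2425 0.031 14.2
```

```text
t 35.98 tcp [0.5376 0.2422 0.0333] rot [1.7994e+02 1.0000e-01 1.4120e+01] j [ 43.2  23.7 -23.2   0.  -43.2  60.9] F [-0.4  0.1  0.9] w 0.0615
slide [0.0, -0.0003, 0.0023] roll -0.08 dist 0.002
```

Request:
apply_moves(commands=[{"grip":1,"slide":[0,0,0.001],"roll":0},{"grip":1,"slide":[0,0,0.001],"roll":0},{"grip":1,"slide":[0,0,0.001],"roll":0},{"grip":1,"slide":[0,0,0.001],"roll":0}])

```text
time_s: 36.48
tcp_pos: [0.5386, 0.2438, 0.0341]
eef_rot: [-180.0, -0.1, 14.2]
contact_force: [-1.3, -0.9, 6.1]
gripper_width: 0.0437
```

Request:
apply_moves(commands=[{"grip":1,"slide":[0,0,-0.02],"roll":0},{"grip":1,"slide":[0,0,-0.06],"roll":0},{"grip":1,"slide":[0,0,-0.11],"roll":0},{"grip":1,"slide":[0,0,-0.165],"roll":0},{"grip":1,"slide":[0,0,-0.18],"roll":0}])

```text
time_s: 37.1
tcp_pos: [0.5393, 0.2442, 0.2172]
eef_rot: [-179.9, -0.3, 14.2]
contact_force: [-0.3, -0.2, -0.8]
gripper_width: 0.044
```

```bash
python3 plan.py 0.4592 -0.1693 0.18 -11.3; python3 look.py wrist w27;python3 held.py w27 .02
```

```text
t 37.1 tcp [0.5393 0.2442 0.2172] rot [-179.86   -0.34   14.18] j [ 43.3  12.9 -11.3   0.  -65.4  60.9] F [-0.3 -0.2 -0.8] w 0.044
slide [-0.1789, 0.3812, 0.0372] roll 25.48 dist 0.423
n 5477 dz med 0.0177 tx [-0.036   0.0411] ty [-0.0226  0.021 ]
(array([26.7, -0.9]), 43.8, 29.3, 89.9) (tool frame; angle about tool z)
0.014 [-0.0225  0.0206] -0.001
0.02 [-0.0221  0.0204] -0.0009
0.03 [-0.0223  0.0205] -0.0009
0.036 [-0.0221  0.0203] -0.0009
```

Request:
apply_moves(commands=[{"grip":1,"slide":[-0.02,0.04,0.0],"roll":4},{"grip":1,"slide":[-0.045,0.095,0.0],"roll":10},{"grip":1,"slide":[-0.07,0.15,0.0],"roll":16},{"grip":1,"slide":[-0.095,0.205,0.01],"roll":22},{"grip":1,"slide":[-0.12,0.258,0.02],"roll":25.5}])

```text
time_s: 37.78
tcp_pos: [0.4832, -0.0381, 0.1913]
eef_rot: [180.0, 0.1, -11.5]
contact_force: [1.3, 0.4, -0.2]
gripper_width: 0.0439
```

```bash
python3 plan.py 0.4598 -0.1697 0.15 -11.3
```

```text
t 37.77 tcp [ 0.4832 -0.0381  0.1913] rot [ 1.7998e+02  9.0000e-02 -1.1480e+01] j [ 18.8   4.1 -25.6  -0.  -60.4  59.8] F [ 1.3  0.4 -0.2] w 0.0439
slide [0.0033, 0.1337, 0.0413] roll -0.18 dist 0.14
```

Request:
apply_moves(commands=[{"grip":1,"slide":[0.001,0.04,0.01],"roll":0},{"grip":1,"slide":[0.002,0.085,0.02],"roll":0},{"grip":1,"slide":[0.003,0.125,0.03],"roll":0},{"grip":1,"slide":[0.003,0.134,0.041],"roll":0},{"grip":1,"slide":[0.003,0.134,0.041],"roll":0}])

```text
time_s: 38.4
tcp_pos: [0.4599, -0.1685, 0.1501]
eef_rot: [180.0, 0.2, -11.4]
contact_force: [-0.3, 0.3, -0.1]
gripper_width: 0.0438
```

Request:
apply_moves(commands=[{"grip":1,"slide":[0,0,0.02],"roll":0},{"grip":1,"slide":[0,0,0.04],"roll":0},{"grip":1,"slide":[0,0,0.046],"roll":0},{"grip":1,"slide":[0,0,0.046],"roll":0}])

```text
time_s: 38.9
tcp_pos: [0.4616, -0.1677, 0.1059]
eef_rot: [180.0, 0.0, -11.3]
contact_force: [-0.2, -0.0, -0.7]
gripper_width: 0.0438
```

```bash
python3 plan.py 0.4598 -0.1697 0.0835 -11.3;  python3 look.py wrist w28;python3 held.py w28 .018
```

```text
t 38.9 tcp [ 0.4616 -0.1677  0.1059] rot [ 1.7999e+02  2.0000e-02 -1.1270e+01] j [  3.   10.1 -31.5   0.  -48.5  75.7] F [-0.2 -0.  -0.7] w 0.0438
slide [-0.0013, 0.0023, 0.0224] roll 0.03 dist 0.023
n 5548 dz med 0.0174 tx [-0.0368  0.0404] ty [-0.0228  0.0208]
(array([26.5, -1. ]), 44.0, 28.8, -89.9) (tool frame; angle about tool z)
0.014 [-0.0225  0.0205] -0.001
0.02 [-0.0222  0.0206] -0.0008
0.03 [-0.0225  0.0205] -0.001
0.036 [-0.0227  0.0206] -0.0011
```

View pics/w28.png

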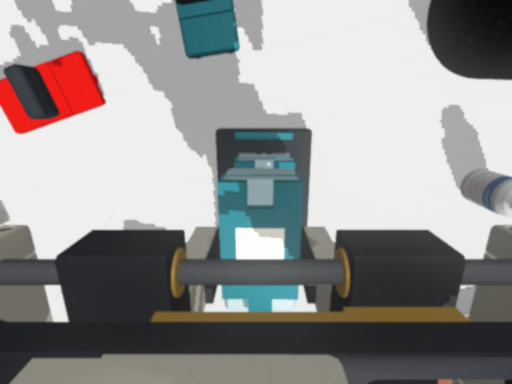

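Request:
apply_moves(commands=[{"grip":1,"slide":[-0.0007,0.0022,0.003],"roll":0},{"grip":1,"slide":[-0.0007,0.0022,0.006],"roll":0},{"grip":1,"slide":[-0.0007,0.0022,0.01],"roll":0},{"grip":1,"slide":[-0.0007,0.0022,0.013],"roll":0},{"grip":1,"slide":[-0.0007,0.0022,0.013],"roll":0}])

```text
time_s: 39.58
tcp_pos: [0.46, -0.1703, 0.0925]
eef_rot: [180.0, 0.0, -11.3]
contact_force: [0.1, -0.8, -0.9]
gripper_width: 0.0436
```

```bash
python3 plan.py 0.4604 -0.1698 0.0835 -11.3
```

```text
t 39.58 tcp [ 0.46   -0.1703  0.0925] rot [ 1.7999e+02  3.0000e-02 -1.1340e+01] j [  2.7  11.  -32.4  -0.  -46.6  76. ] F [ 0.1 -0.8 -0.9] w 0.0436
slide [0.0003, -0.0006, 0.009] roll -0.04 dist 0.009
```

Request:
apply_moves(commands=[{"grip":1,"slide":[0.0003,-0.0005,0.003],"roll":0},{"grip":1,"slide":[0.0003,-0.0005,0.0055],"roll":0},{"grip":1,"slide":[0.0003,-0.0005,0.0075],"roll":0},{"grip":1,"slide":[0.0003,-0.0005,0.009],"roll":0},{"grip":1,"slide":[0.0003,-0.0005,0.009],"roll":0}])

```text
time_s: 40.2
tcp_pos: [0.4606, -0.1698, 0.084]
eef_rot: [180.0, -0.0, -11.3]
contact_force: [-1.1, -0.0, 1.4]
gripper_width: 0.0434
```

```bash
python3 plan.py 0.4604 -0.1698 0.0835 -11.3
```

```text
t 40.2 tcp [ 0.4606 -0.1698  0.084 ] rot [180.    -0.   -11.33] j [  2.8  11.7 -32.9   0.  -45.3  75.9] F [-1.1 -0.   1.4] w 0.0434
slide [-0.0002, -0.0, 0.0005] roll -0.03 dist 0.001
```

Seated (height matches, small contact force). Release and back off.

Request:
apply_moves(commands=[{"grip":0.3,"slide":[0,0,0.0005],"roll":0},{"grip":0.3,"slide":[0,0,0.0005],"roll":0},{"grip":0.3,"slide":[0,0,0],"roll":0},{"grip":0.3,"slide":[0,0,-0.02],"roll":0},{"grip":0.3,"slide":[0,0,-0.07],"roll":0}])

```text
time_s: 40.83
tcp_pos: [0.4589, -0.1698, 0.1527]
eef_rot: [179.9, 0.3, -11.4]
contact_force: [1.5, -0.7, 0.7]
gripper_width: 0.0614
```

Request:
apply_moves(commands=[{"grip":0.3,"slide":[-0.02,0,-0.03],"roll":0},{"grip":0.3,"slide":[-0.03,0,-0.06],"roll":0},{"grip":0.3,"slide":[-0.03,0,-0.06],"roll":0}])

```text
time_s: 41.2
tcp_pos: [0.4321, -0.164, 0.2164]
eef_rot: [-179.9, -0.3, -11.3]
contact_force: [0.6, -0.5, -0.4]
gripper_width: 0.0617
```

```bash
python3 plan.py 0.6277 -0.155 0.15 -3.5; python3 look.py wrist w29; python3 look.py side s29; python3 stack.py w29 .102; python3 lid.py w29 .6277 -.155
```

```text
t 41.2 tcp [ 0.4321 -0.164   0.2164] rot [-179.95   -0.3   -11.31] j [  3.8   0.3 -26.1   0.  -63.3  74.9] F [ 0.6 -0.5 -0.4] w 0.0617
slide [0.1901, -0.0472, 0.0664] roll -7.81 dist 0.207
top 3267 (array([ 458.9, -168.5]), 83.6, 44.1, -11.3) z med 0.1019
tilt [-0.003  0.   ]
plate 1474 (array([ 606.3, -153.4]), 44.1, 42.9, 87.6) 0.015426624402401983
bar 125 (array([ 621.2, -152.9]), 36.2, 4.4, 80.0) 0.037590400053027676 [ 0.62229487 -0.14884363  0.03759081]
```

View pics/w29.png

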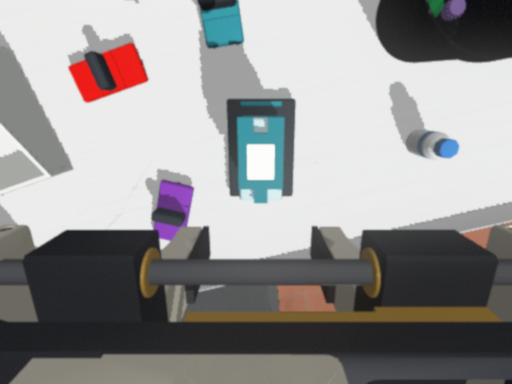

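Request:
apply_moves(commands=[{"grip":0.25,"slide":[0.045,-0.012,0.0],"roll":-4},{"grip":0.25,"slide":[0.1,-0.025,0.0],"roll":-7.8},{"grip":0.25,"slide":[0.16,-0.04,0.02],"roll":-7.8},{"grip":0.25,"slide":[0.19,-0.047,0.066],"roll":-7.8},{"grip":0.25,"slide":[0.19,-0.047,0.066],"roll":-7.8}])

```text
time_s: 41.92
tcp_pos: [0.6252, -0.1548, 0.14]
eef_rot: [180.0, 0.7, -3.6]
contact_force: [-0.7, -0.7, -0.0]
gripper_width: 0.0661
```

```bash
python3 plan.py 0.6277 -0.155 0.02 -3.5; python3 look.py wrist w30; python3 lid.py w30 .6277 -.155
```

```text
t 41.92 tcp [ 0.6252 -0.1548  0.14  ] rot [179.98   0.67  -3.57] j [  3.4  21.7  -9.4  -0.1 -59.6  83.1] F [-0.7 -0.7 -0. ] w 0.0661
slide [0.0025, 0.0, 0.12] roll -0.07 dist 0.12
plate 2584 (array([ 627.3, -154.7]), 84.4, 44.0, -3.1) 0.01529394343751218
bar 549 (array([ 627.9, -154.8]), 39.4, 13.0, 86.5) 0.038714090767287705 [ 0.62821199 -0.15487135  0.0385386 ]
```

Request:
apply_moves(commands=[{"grip":0.25,"slide":[0.002,0,0.04],"roll":-0.2},{"grip":0.25,"slide":[0.002,0,0.09],"roll":-0.2},{"grip":0.25,"slide":[0.002,0,0.115],"roll":-0.2},{"grip":0.25,"slide":[0.002,0,0.119],"roll":-0.2},{"grip":0.25,"slide":[0.002,0,0.119],"roll":-0.2}])

```text
time_s: 42.6
tcp_pos: [0.6294, -0.1555, 0.0304]
eef_rot: [180.0, -0.1, -3.3]
contact_force: [-0.0, -0.2, 0.4]
gripper_width: 0.0659
```

```bash
python3 plan.py 0.6275 -0.155 0.02 -3.3
```

```text
t 42.6 tcp [ 0.6294 -0.1555  0.0304] rot [ 1.7999e+02 -1.1000e-01 -3.3200e+00] j [  3.3  28.1 -15.6   0.  -46.1  83.3] F [-0.  -0.2  0.4] w 0.0659
slide [-0.0019, -0.0004, 0.0104] roll -0.02 dist 0.011
```

Request:
apply_moves(commands=[{"grip":0.25,"slide":[-0.002,0,0.006],"roll":0},{"grip":0.25,"slide":[-0.002,0,0.01],"roll":0},{"grip":0.25,"slide":[-0.002,0,0.01],"roll":0},{"grip":0.25,"slide":[-0.002,0,0.01],"roll":0}])

```text
time_s: 43.1
tcp_pos: [0.6268, -0.1552, 0.019]
eef_rot: [180.0, -0.0, -3.3]
contact_force: [-1.1, 0.1, 0.3]
gripper_width: 0.0661
```

Request:
apply_moves(commands=[{"grip":1,"slide":[0,0,0],"roll":0},{"grip":1,"slide":[0,0,0],"roll":0},{"grip":1,"slide":[0,0,0],"roll":0},{"grip":1,"slide":[0,0,0],"roll":0}])

```text
time_s: 43.6
tcp_pos: [0.6268, -0.1553, 0.0189]
eef_rot: [180.0, -0.0, -3.3]
contact_force: [-0.5, 0.3, 0.3]
gripper_width: 0.0394
```

```bash
python3 plan.py 0.6275 -0.155 0.02 -3.3
```

```text
t 43.6 tcp [ 0.6268 -0.1553  0.0189] rot [ 1.80e+02 -1.00e-02 -3.34e+00] j [  3.4  28.8 -16.4   0.  -44.8  83.3] F [-0.5  0.3  0.3] w 0.0394
slide [0.0007, -0.0003, -0.0011] roll -0.04 dist 0.001
```

Request:
apply_moves(commands=[{"grip":1,"slide":[0,0,-0.03],"roll":0},{"grip":1,"slide":[0,0,-0.09],"roll":0},{"grip":1,"slide":[0,0,-0.15],"roll":0},{"grip":1,"slide":[0,0,-0.2],"roll":0},{"grip":1,"slide":[0,0,-0.2],"roll":0}])

```text
time_s: 44.22
tcp_pos: [0.629, -0.1555, 0.2242]
eef_rot: [180.0, -0.5, -3.3]
contact_force: [-0.7, -0.4, -1.7]
gripper_width: 0.0399
```

```bash
python3 plan.py 0.4596 -0.1693 0.19 -11.3; python3 look.py wrist w31; python3 held.py w31 -.0045
```

```text
t 44.23 tcp [ 0.629  -0.1555  0.2242] rot [180.    -0.5   -3.32] j [  3.4  17.8  -3.7   0.1 -68.   83.3] F [-0.7 -0.4 -1.7] w 0.0399
slide [-0.1683, 0.0235, 0.0342] roll 7.98 dist 0.173
n 4170 dz med -0.0004 tx [-0.0383  0.0444] ty [-0.0212  0.0203]
(array([28.3, -0.5]), 42.3, 32.7, 89.8) (tool frame; angle about tool z)
0.014 [-0.0209  0.0202] -0.0004
0.02 [-0.0209  0.02  ] -0.0004
0.03 [-0.0211  0.0203] -0.0004
0.036 [-0.0215  0.0201] -0.0007
```

Request:
apply_moves(commands=[{"grip":1,"slide":[-0.045,0.006,0.0],"roll":4},{"grip":1,"slide":[-0.1,0.014,0.01],"roll":8},{"grip":1,"slide":[-0.15,0.021,0.03],"roll":8},{"grip":1,"slide":[-0.17,0.0235,0.05],"roll":8},{"grip":1,"slide":[-0.17,0.0235,0.06],"roll":8}])

```text
time_s: 44.9
tcp_pos: [0.4529, -0.1688, 0.157]
eef_rot: [180.0, 0.2, -11.4]
contact_force: [1.3, 0.7, -0.7]
gripper_width: 0.0397
```

Request:
apply_moves(commands=[{"grip":1,"slide":[0,0,0],"roll":0},{"grip":1,"slide":[0,0,0],"roll":0}])

```text
time_s: 45.15
tcp_pos: [0.4566, -0.1688, 0.1588]
eef_rot: [180.0, 0.0, -11.3]
contact_force: [-0.2, -0.4, 0.1]
gripper_width: 0.0395
```

```bash
python3 look.py wrist w32; python3 held.py w32 -.0034; python3 plan.py 0.4596 -0.1693 0.13 -11.3
```

```text
n 4761 dz med -0.0037 tx [-0.0391  0.0429] ty [-0.0218  0.0207]
(array([27.6, -0.6]), 43.2, 31.2, 90.0) (tool frame; angle about tool z)
0.014 [-0.0218  0.0208] -0.0005
0.02 [-0.0214  0.0204] -0.0005
0.03 [-0.0219  0.0208] -0.0006
0.036 [-0.0216  0.0206] -0.0005
t 45.2 tcp [ 0.4566 -0.1687  0.159 ] rot [ 1.7999e+02 -1.0000e-02 -1.1320e+01] j [  2.9   6.1 -28.1   0.  -55.9  75.7] F [-0.1 -0.4 -0. ] w 0.0398
slide [0.0031, -0.0, 0.029] roll -0.02 dist 0.029
```

View pics/w32.png

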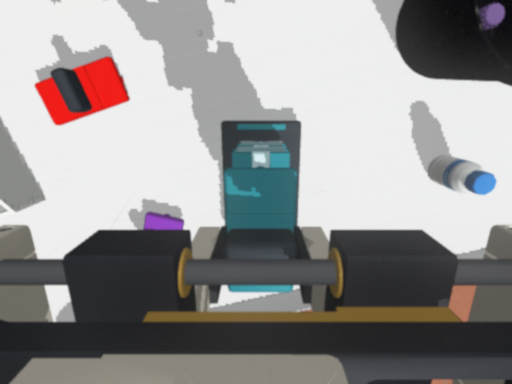

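Request:
apply_moves(commands=[{"grip":1,"slide":[0.0014,0,0.01],"roll":0},{"grip":1,"slide":[0.0014,0,0.025],"roll":0},{"grip":1,"slide":[0.0014,0,0.033],"roll":0},{"grip":1,"slide":[0.0014,0,0.034],"roll":0},{"grip":1,"slide":[0.0014,0,0.034],"roll":0}])

```text
time_s: 45.82
tcp_pos: [0.4571, -0.1691, 0.1249]
eef_rot: [180.0, 0.0, -11.3]
contact_force: [0.0, -0.4, -1.5]
gripper_width: 0.0399
```

```bash
python3 plan.py 0.458 -0.169 0.1154 -11.3
```

```text
t 45.83 tcp [ 0.4571 -0.1691  0.1249] rot [179.99   0.   -11.33] j [  2.9   8.3 -30.6   0.  -51.1  75.8] F [ 0.  -0.4 -1.5] w 0.0399
slide [0.0009, -0.0003, 0.0095] roll -0.03 dist 0.01
```

Request:
apply_moves(commands=[{"grip":1,"slide":[0.0008,0,0.003],"roll":0},{"grip":1,"slide":[0.0008,0,0.0055],"roll":0},{"grip":1,"slide":[0.0008,0,0.0075],"roll":0},{"grip":1,"slide":[0.0008,0,0.0092],"roll":0},{"grip":1,"slide":[0.0008,0,0.0095],"roll":0}])

```text
time_s: 46.45
tcp_pos: [0.4578, -0.1692, 0.1154]
eef_rot: [180.0, -0.0, -11.3]
contact_force: [-0.9, 0.4, 2.7]
gripper_width: 0.0397
```

```bash
python3 plan.py 0.458 -0.169 0.1154 -11.3
```

```text
t 46.45 tcp [ 0.4578 -0.1692  0.1154] rot [180.    -0.   -11.33] j [  2.9   9.1 -31.2   0.  -49.8  75.8] F [-0.9  0.4  2.7] w 0.0397
slide [0.0001, -0.0003, 0.0] roll -0.03 dist 0.0
```

Request:
apply_moves(commands=[{"grip":0.25,"slide":[0,0,0],"roll":0},{"grip":0.25,"slide":[0,0,0],"roll":0},{"grip":0.25,"slide":[0,0,0],"roll":0},{"grip":0.25,"slide":[0,0,-0.03],"roll":0},{"grip":0.25,"slide":[0,0,-0.08],"roll":0}])

```text
time_s: 47.08
tcp_pos: [0.4565, -0.1691, 0.1948]
eef_rot: [180.0, 0.2, -11.3]
contact_force: [1.0, 0.4, 0.8]
gripper_width: 0.0653
```

Request:
apply_moves(commands=[{"grip":0.25,"slide":[-0.02,0,-0.03],"roll":0},{"grip":0.25,"slide":[-0.03,0,-0.06],"roll":0},{"grip":0.25,"slide":[-0.03,0,-0.06],"roll":0}])

```text
time_s: 47.45
tcp_pos: [0.4292, -0.1634, 0.258]
eef_rot: [-180.0, -0.3, -11.3]
contact_force: [-0.3, -0.3, -0.3]
gripper_width: 0.0661
```

```bash
python3 plan.py 0.70 0.24 0.36 7; python3 look.py wrist w33; python3 look.py side s33; python3 stack.py w33 .112; python3 lid.py w33 .459 -.169 .112
python3 - <<'E'
from h import *
D=np.load('pics/s33.npz'); im=D['im']
save(cv2.resize(im[70:300,120:350],None,fx=3.,fy=2.6,interpolation=cv2.INTER_CUBIC),'s33c.png')
E
```

```text
t 47.45 tcp [ 0.4292 -0.1634  0.258 ] rot [-179.95   -0.3   -11.32] j [  3.9  -1.8 -22.5   0.  -69.   74.8] F [-0.3 -0.3 -0.3] w 0.0661
slide [0.1864, -0.4487, -0.102] roll -18.32 dist 0.496
top 2538 (array([ 458.8, -168.1]), 82.3, 44.1, -11.4) z med 0.1119
tilt [-0.003 -0.001]
plate 2533 (array([ 458.8, -168.2]), 82.2, 44.1, -11.2) 0.11186087436289618
bar 506 (array([ 459.2, -168.1]), 39.2, 13.1, 78.8) 0.13524322736909944 [ 0.45912887 -0.1683229   0.13509868]
```

View pics/s33c.png

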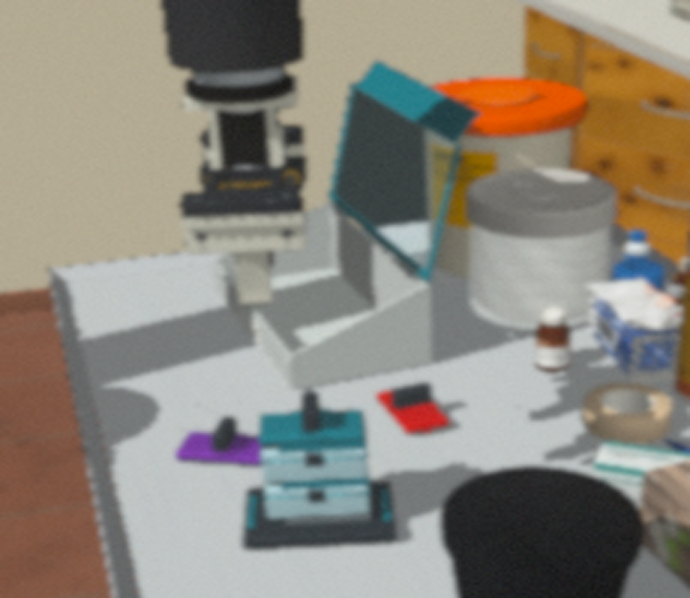

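```bash
python3 look.py top t33
python3 - <<'E'
from h import *
D=np.load('pics/t33.npz'); im,d=D['im'],D['d']; cal={k:D[k] for k in('mtx','R','t')}
X=world(cal,*np.meshgrid(np.arange(512),np.arange(384)),d)
H=hsv(im)
m=(H[...,0]>84)&(H[...,0]<105)&(H[...,1]>60)&(d>0)&(X[...,1]>.05)&(X[...,1]<.42)&(X[...,2]>.2)
P=X[m]; print('lip',len(P),rect(P),P.min(0),P.max(0))
for zl in (.2,.15):
    m=(d>0)&(X[...,2]>zl)&(X[...,0]>.66)&(X[...,1]>.03)&(X[...,1]<.5)&~((H[...,0]>84)&(H[...,0]<105))
    for b in blobs(m,40): print(zl,np.argwhere(b).mean(0).round(),b.sum(),X[b].min(0).round(3),X[b].max(0).round(3),np.percentile(X[b][:,0],[2,98]).round(3))
save(cv2.resize(im[60:260,90:310],None,fx=3.6,fy=3,interpolation=cv2.INTER_CUBIC),'t33c.png')
E
```

```text
lip 1175 (array([365.8, 219.5]), 629.1, 307.4, 7.2) [0.05496239 0.06334984 0.20068312] [0.69224772 0.40767475 0.74331046]
0.2 [113. 138.] 3559 [0.699 0.279 0.216] [0.908 0.489 0.255] [0.707 0.897]
0.15 [116. 158.] 5533 [0.699 0.132 0.15 ] [0.908 0.489 0.255] [0.711 0.893]
```

View pics/t33c.png

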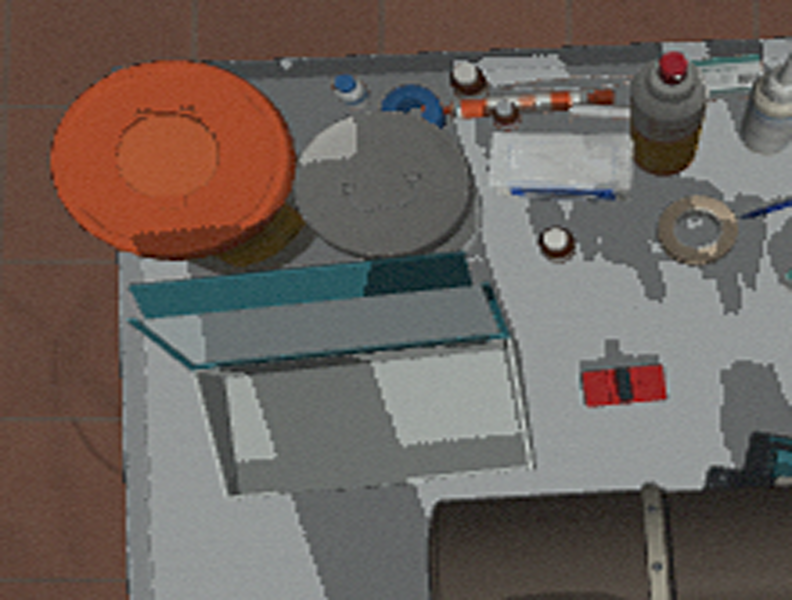

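Run:
```python
from h import *
D=np.load('pics/t33.npz'); im,d=D['im'],D['d']; cal={k:D[k] for k in('mtx','R','t')}
X=world(cal,*np.meshgrid(np.arange(512),np.arange(384)),d)
H=hsv(im)
m=(H[...,0]>84)&(H[...,0]<105)&(H[...,1]>60)&(d>0)&(X[...,1]>.05)&(X[...,1]<.42)&(X[...,2]>.2)&(X[...,2]<.36)&(X[...,0]>.58)
for b in blobs(m,20):
    P=X[b]; print('lip',len(P),rect(P),P.min(0),P.max(0))
    for yy in (.15,.2,.25,.3): 
        q=P[abs(P[:,1]-yy)<.008]; 
        if len(q): print(yy,'front/top',q[q[:,2].argmax()].round(3),'x range',q[:,0].min().round(3),q[:,0].max().round(3),'lowz',q[:,2].min().round(3))
m=(d>0)&(X[...,2]>.1)&(X[...,0]>.66)&(X[...,1]>.10)&(X[...,1]<.26)&~((H[...,0]>84)&(H[...,0]<105))
print('canister',np.percentile(X[m],[1,99],axis=0).round(3), X[m][:,2].mean())
```

```text
lip 1100 (array([662.5, 256.5]), 277.2, 31.3, -82.9) [0.63272147 0.11801265 0.26777604] [0.69224772 0.39419452 0.31017343]
0.15 front/top [0.689 0.142 0.304] x range 0.66 0.689 lowz 0.27
0.2 front/top [0.682 0.195 0.306] x range 0.655 0.686 lowz 0.269
0.25 front/top [0.677 0.254 0.305] x range 0.648 0.677 lowz 0.269
0.3 front/top [0.667 0.306 0.308] x range 0.642 0.671 lowz 0.268
lip 20 (array([658.5, 104. ]), 18.6, 6.9, 0.5) [0.64917174 0.10047453 0.20152947] [0.66779244 0.10743625 0.27027648]
lip 26 (array([622.1, 401.7]), 19.0, 8.1, 12.0) [0.6127537  0.39785748 0.20068312] [0.63054293 0.40767475 0.27288313]
canister [[0.716 0.132 0.133]
 [0.873 0.259 0.171]] 0.16365292752009555
```

```bash
python3 plan.py 0.60 -0.04 0.28 0 0.715 0.04 0.28 7
```

```text
t 47.6 tcp [ 0.4281 -0.1632  0.2548] rot [-1.7999e+02  4.0000e-02 -1.1340e+01] j [  3.9  -1.5 -22.7  -0.  -68.9  74.8] F [ 0.7 -0.6  0.4] w 0.0656
slide [0.1443, -0.1546, -0.0252] roll -11.34 dist 0.213
slide [0.2413, -0.2557, -0.0252] roll -18.34 dist 0.352
```

Request:
apply_moves(commands=[{"grip":1,"slide":[0.035,-0.037,-0.025],"roll":-4},{"grip":1,"slide":[0.075,-0.08,-0.025],"roll":-8},{"grip":1,"slide":[0.115,-0.122,-0.025],"roll":-12},{"grip":1,"slide":[0.155,-0.165,-0.025],"roll":-16},{"grip":1,"slide":[0.195,-0.207,-0.025],"roll":-18}])

```text
time_s: 48.22
tcp_pos: [0.6616, 0.0025, 0.2784]
eef_rot: [180.0, 0.1, 6.8]
contact_force: [0.6, -0.4, 0.3]
gripper_width: 0.0213
```

```bash
python3 plan.py 0.715 0.04 0.28 7
```

```text
t 48.23 tcp [0.6616 0.0025 0.2784] rot [1.7998e+02 1.4000e-01 6.7600e+00] j [ 17.1  17.9   3.6  -0.  -75.8  79.7] F [ 0.6 -0.4  0.3] w 0.0213
slide [0.0575, -0.031, -0.0016] roll -0.24 dist 0.065
```

Request:
apply_moves(commands=[{"grip":1,"slide":[0.03,-0.015,0],"roll":0},{"grip":1,"slide":[0.057,-0.031,0],"roll":0},{"grip":1,"slide":[0.057,-0.031,0],"roll":0}])

```text
time_s: 48.6
tcp_pos: [0.7142, 0.04, 0.2765]
eef_rot: [180.0, 0.3, 6.7]
contact_force: [-0.4, -0.8, -0.1]
gripper_width: 0.0004
```

```bash
python3 plan.py 0.718 0.17 0.28 7; python3 look.py wrist w34; python3 look.py top t34
python3 - <<'E'
from h import *
D=np.load('pics/t34.npz'); im=D['im']
save(cv2.resize(im[60:260,90:310],None,fx=3.6,fy=3,interpolation=cv2.INTER_CUBIC),'t34c.png')
E
```

```text
t 48.6 tcp [0.7142 0.04   0.2765] rot [179.96   0.27   6.72] j [ 18.7  23.3  11.2  -0.  -78.2  78. ] F [-0.4 -0.8 -0.1] w 0.0004
slide [0.019, -0.1287, -0.0035] roll -0.28 dist 0.13
```

View pics/w34.png

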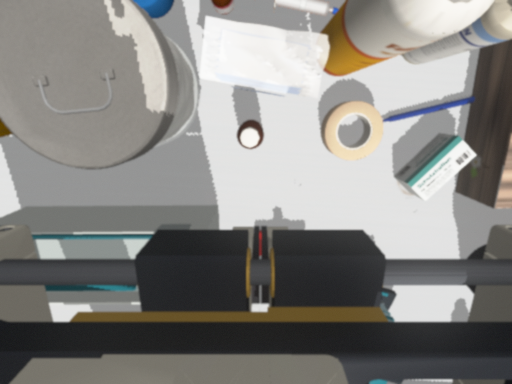

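View pics/t34c.png

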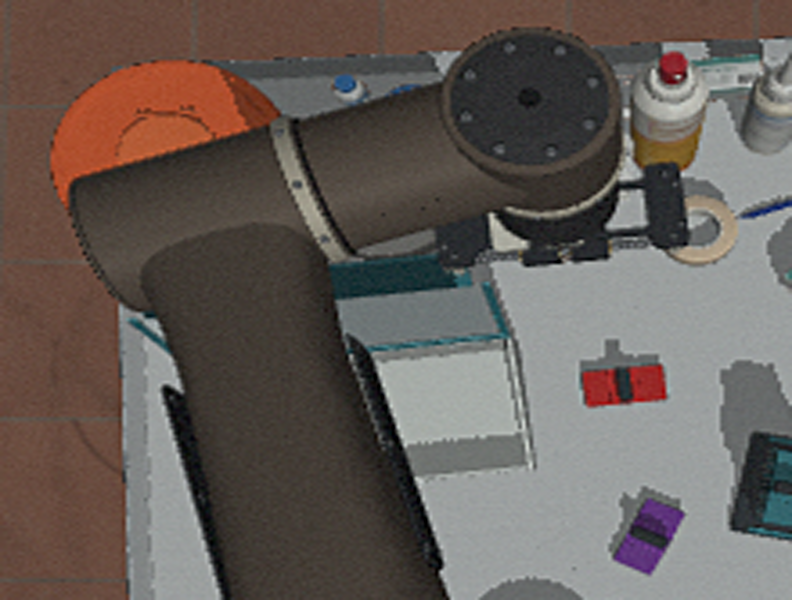

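Request:
apply_moves(commands=[{"grip":1,"slide":[0.019,-0.03,-0.003],"roll":0},{"grip":1,"slide":[0.019,-0.06,-0.003],"roll":0},{"grip":1,"slide":[0.019,-0.09,-0.003],"roll":0},{"grip":1,"slide":[0.019,-0.12,-0.003],"roll":0},{"grip":1,"slide":[0.019,-0.12,-0.003],"roll":0}])

```text
time_s: 49.32
tcp_pos: [0.7174, 0.1614, 0.2832]
eef_rot: [-180.0, 0.0, 6.8]
contact_force: [0.6, -0.5, -0.3]
gripper_width: 0.0002
```

```bash
python3 plan.py 0.68 0.16 0.28 7; python3 look.py side s35
python3 - <<'E'
from h import *
D=np.load('pics/s35.npz'); im=D['im']
save(cv2.resize(im[40:240,150:340],None,fx=3.6,fy=3,interpolation=cv2.INTER_CUBIC),'s35c.png')
E
```

```text
t 49.33 tcp [0.7174 0.1614 0.2832] rot [-1.7999e+02  2.0000e-02  6.7600e+00] j [ 27.8  25.   14.7  -0.  -79.7  69. ] F [ 0.6 -0.5 -0.3] w 0.0002
slide [-0.0373, -0.0031, 0.0032] roll -0.24 dist 0.038
```

View pics/s35c.png

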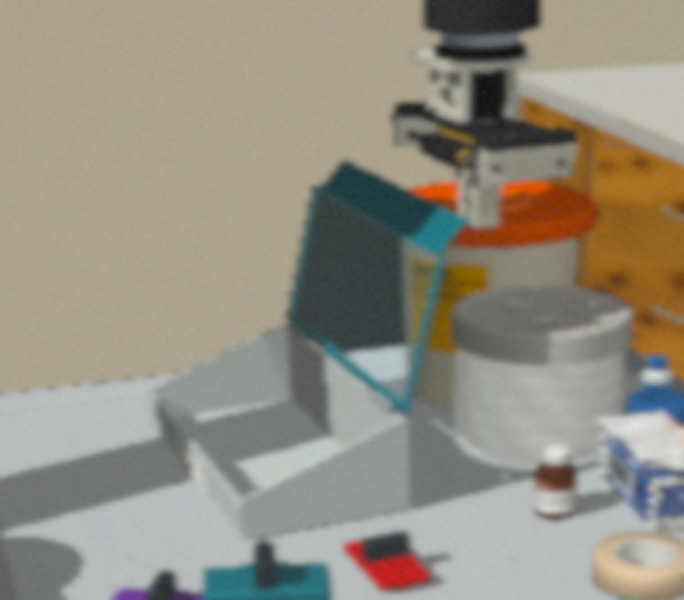

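Request:
apply_moves(commands=[{"grip":1,"slide":[-0.012,0,0.006],"roll":0},{"grip":1,"slide":[-0.024,0,0.006],"roll":0},{"grip":1,"slide":[-0.036,0,0.006],"roll":0},{"grip":1,"slide":[-0.05,0,0.006],"roll":0},{"grip":1,"slide":[-0.065,0,0.006],"roll":0}])

```text
time_s: 50.0
tcp_pos: [0.6527, 0.1523, 0.2776]
eef_rot: [-180.0, -0.0, 6.7]
contact_force: [-0.2, 0.1, -0.3]
gripper_width: 0.0006
```

```bash
python3 plan.py ; python3 look.py side s36
python3 - <<'E'
from h import *
D=np.load('pics/s36.npz'); im=D['im']
save(cv2.resize(im[40:240,150:340],None,fx=3.6,fy=3,interpolation=cv2.INTER_CUBIC),'s36c.png')
E
```

```text
t 50.0 tcp [0.6527 0.1523 0.2776] rot [-1.7999e+02 -1.0000e-02  6.6500e+00] j [ 29.8  18.7   4.5   0.  -75.9  66.9] F [-0.2  0.1 -0.3] w 0.0006
```

View pics/s36c.png

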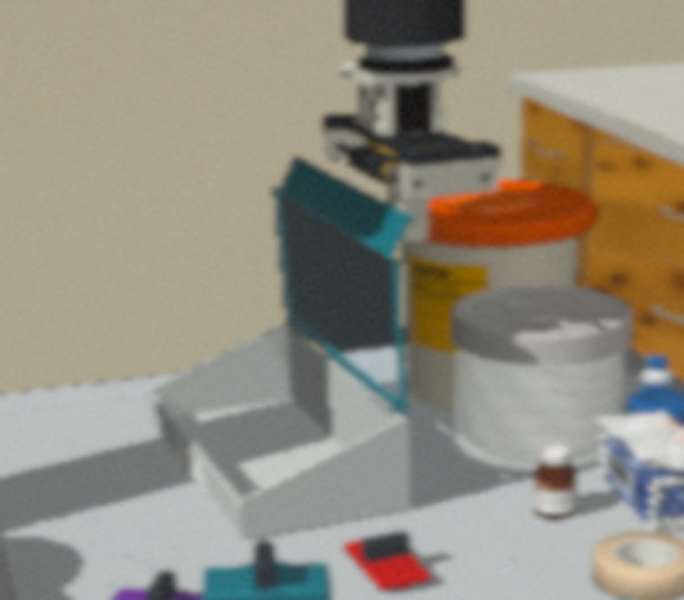

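Request:
apply_moves(commands=[{"grip":1,"slide":[-0.012,0,0],"roll":0},{"grip":1,"slide":[-0.024,0,0],"roll":0},{"grip":1,"slide":[-0.036,0,0],"roll":0},{"grip":1,"slide":[-0.048,0,0],"roll":0},{"grip":1,"slide":[-0.06,0,0],"roll":0}])

```text
time_s: 50.68
tcp_pos: [0.5932, 0.1455, 0.2774]
eef_rot: [-180.0, -0.0, 6.7]
contact_force: [0.4, 0.4, -0.5]
gripper_width: 0.0003
```

Request:
apply_moves(commands=[{"grip":1,"slide":[0,0,0],"roll":0},{"grip":1,"slide":[0,0,0],"roll":0},{"grip":1,"slide":[0,0,0],"roll":0},{"grip":1,"slide":[0,0,0],"roll":0}])

```text
time_s: 51.18
tcp_pos: [0.5943, 0.1456, 0.2771]
eef_rot: [180.0, 0.0, 6.7]
contact_force: [0.2, 0.4, -0.4]
gripper_width: 0.0006
```

```bash
python3 plan.py ; python3 look.py side s37
python3 - <<'E'
from h import *
D=np.load('pics/s37.npz'); im=D['im']
save(cv2.resize(im[40:240,150:340],None,fx=3.6,fy=3,interpolation=cv2.INTER_CUBIC),'s37c.png')
E
```

```text
t 51.17 tcp [0.5943 0.1456 0.2771] rot [1.7999e+02 2.0000e-02 6.6500e+00] j [ 32.   13.1  -3.2  -0.  -73.8  64.6] F [ 0.2  0.4 -0.4] w 0.0006
```

View pics/s37c.png

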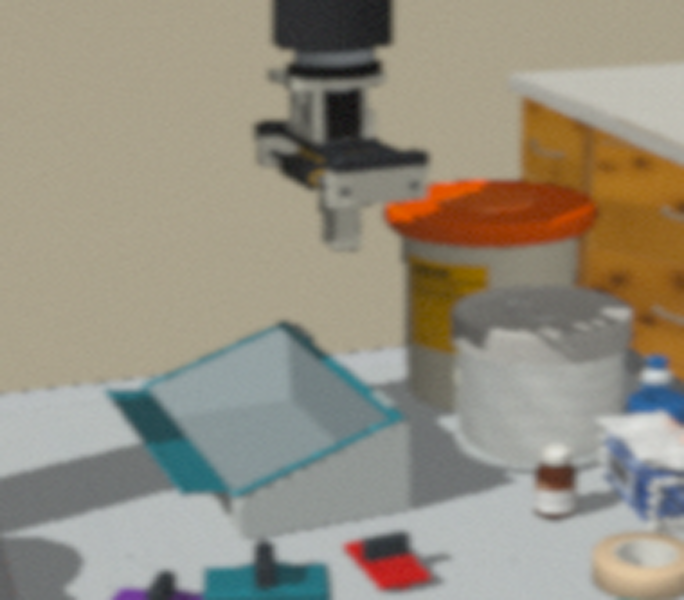

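Request:
apply_moves(commands=[{"grip":1,"slide":[0,0.03,-0.02],"roll":0},{"grip":1,"slide":[0,0.08,-0.04],"roll":0},{"grip":1,"slide":[0,0.13,-0.06],"roll":0},{"grip":1,"slide":[0,0.15,-0.06],"roll":0},{"grip":1,"slide":[0,0.15,-0.06],"roll":0}])

```text
time_s: 51.85
tcp_pos: [0.6114, -0.0045, 0.3368]
eef_rot: [-180.0, 0.0, 6.5]
contact_force: [0.5, 1.1, 0.5]
gripper_width: 0.0003
```

```bash
python3 plan.py ; python3 look.py top t38;  python3 look.py wrist w38; python3 stop.py t38; python3 stack.py t38 .112; python3 stop.py w38
python3 - <<'E'
from h import *
D=np.load('pics/t38.npz'); im,d=D['im'],D['d']; cal={k:D[k] for k in('mtx','R','t')}
X=world(cal,*np.meshgrid(np.arange(512),np.arange(384)),d); H=hsv(im)
D0=np.load('pics/top0.npz')
m=(H[...,0]>84)&(H[...,0]<105)&(H[...,1]>80)&(d>0)&(X[...,1]>.05)&(X[...,1]<.4)&(X[...,0]<.47)&(X[...,2]<.2)
for b in blobs(m,100): P=X[b]; print('lip',rect(P),np.median(P[:,2]), 'z before at same pixels', np.median(world(cal,*np.nonzero(b)[::-1],D0['d'][b])[:,2]))
for n,(u,v) in {'iodine':(244,141),'eye':(364,231),'carton':(319,146)}.items():
    print(n,'mean diff',np.abs(D0['im'][v-8:v+9,u-8:u+9].astype(int)-im[v-8:v+9,u-8:u+9]).mean().round(1))
save(cv2.resize(im[60:280,90:410],None,fx=2.4,fy=2.4,interpolation=cv2.INTER_CUBIC),'t38c.png')
E
```

```text
t 51.85 tcp [ 0.6114 -0.0045  0.3368] rot [-1.7999e+02  4.0000e-02  6.5400e+00] j [ 17.8  11.8   2.8  -0.  -81.   78.7] F [0.5 1.1 0.5] w 0.0003
red px 256.6 188.8 106 topmean [0.5796 0.011  0.0169] rect (array([578.6,  12.4]), 41.3, 33.8, 11.2)
red px 269.2 187.4 111 topmean [ 0.5838 -0.0333  0.0174] rect (array([583.6, -33.5]), 41.6, 36.8, 0.1)
red px 358.1 194.7 24 topmean [ 0.5576 -0.3584  0.0248] rect (array([ 556.8, -357.9]), 15.7, 14.7, 43.3)
green px 365.8 189.7 28 topmean [ 0.5761 -0.3861  0.0242] rect (array([ 575.7, -386.6]), 18.3, 16.1, -34.3)
purple px 372.1 191.8 25 topmean [ 0.5686 -0.4083  0.024 ] rect (array([ 568.3, -408.5]), 18.1, 14.2, 29.4)
purple px 269.9 238.4 234 topmean [ 0.3992 -0.0367  0.0185] rect (array([399.2, -36.7]), 82.7, 42.3, -25.9)
top 256 (array([ 458.2, -169.8]), 83.3, 43.7, -11.2) z med 0.1125
tilt [-0.005  0.008]
red px 262.0 171.3 964 topmean [ 0.5849 -0.0091  0.0161] rect (array([584.2,  -9.3]), 80.2, 40.7, -83.5)
lip (array([448.7, 149.4]), 116.3, 41.2, -83.0) 0.05773864872297109 z before at same pixels 0.05760687762830656
iodine mean diff 70.3
eye mean diff 16.6
carton mean diff 18.9
```

View pics/t38c.png

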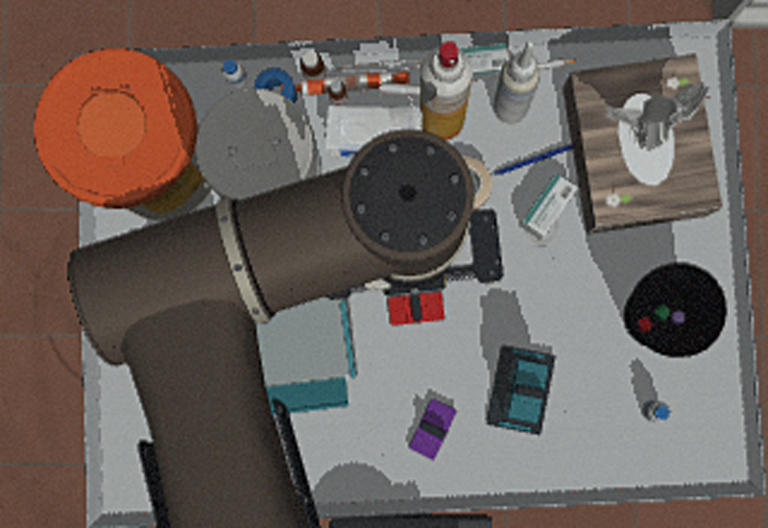

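```bash
python3 -c "
from h import *
print(close_job(), get_state()['time_s'])"
```

```text
the job is handed in; nothing more can be done
the job is handed in; nothing more can be done
```

I handed the job in at about 52 s of the 210 s allowed. The system gave no verdict, so what follows rests on my own checks.

**What I did**
- **Stoppers:** I put the red, lilac and green stoppers into the waste pot.
- **Opening the flap:** The tool can only point straight down, so I used the teal lid as a hook under the lip and laid the flap right back. Before that, the side view showed which end of the lid has the single lug.
- **Stacking:** I put the lid down, stacked the two cases that were in the box on the carrier base, and closed the stack with the lid.
- **Closing the flap:** I pulled it forward from behind and it fell shut.

**What the last checks showed**
- **Stoppers:** All three lie in the pot, with their tops at about 0.024 m.
- **Stack:** The case tops were measured at 62 and 102 mm and the lid plate at 112 mm, which are the seated heights. It sits within about 1 mm of the base centre and 0.3° of its x axis, and it is level.
- **Flap:** The lip is at the same height as at the start (57.7 mm against 57.6 mm).
- **Robot:** The arm is clear of everything.

**Where checks disagreed or were incomplete**
- The wrist and top cameras differed by 1–2 mm, which is within the 2 mm lug play.
- In the last top picture the arm hid the iodine bottle, so my pixel comparison for it meant nothing. It was standing in place in the side view just before.
- The rinse bottle and the carton look in place in the last top picture; their pixel comparison showed only small differences.

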